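# Level a hinged plate with a wedge against a gauge-block height master

## Robot

A 6-joint arm with a two-finger parallel gripper is mounted at the origin on a cart in front of the work surface, level with it; the furniture and walls round the work are solid. World frame = base frame: x ahead of the robot, y to its left, z up, the work surface at z = 0. Lengths are in m, angles in rad, forces in N, time in s.
With the tool pointing down it reaches from about 0.375 to 0.9 m from the base axis. Payload 3.1 kg.
Tool frame: the origin (TCP) lies between the finger pads; the fingertips stand 11 mm ahead of it and the grasp point (between the pads) lies 8 mm behind it; z points along the fingers, y is the direction in which the jaws open and shut (so a half turn about z gives the same grasp; the last joint's range is limited). The gripper opens to 85 mm and grips with 20 to 120 N. Pads are 22 mm wide; open, the fingers measure 114 mm over their backs; the gripper's body (76 mm by 85 mm) begins 54 mm behind the grasp point. The pads swing forward as they close: fully open they stand 13 mm farther back than shut.
Start: joints at [1.077, 0.527, 1.433, -0, 1.181, -0.178], TCP at [0.193, 0.594, 0.213] pointing down, gripper open.
Joint ranges: [-3.08, 3.08], [-0.75, 2.2], [0.22, 2.44], [-1.43, 4.57], [0, 2.65], [-2.85, 2.85]. Speed limits (rad/s): [2.79, 2.79, 3.14, 3.14, 3.14, 3.14].

## Interface

Orientations are given as a unit quaternion [x, y, z, w].
In Python, from station import manip gives the robot as it stands.
- The arm moves only by the tool move_arm, never from a script. Its argument "deltas" is a list of rows, each a list of 5 numbers: the shift along the tool's x, y, z in units of 40 cm (1.0 is 40 cm), then the turn about the tool's z in units of 0.5 rad (1.0 is 0.5 rad), then the opening in per cent of the stroke, from 0 (shut) to 100 (fully open). In form: [[x, y, z, twist, grip], ...]. A call has exactly 8 rows; each row is the pose to reach, as a shift and turn from the pose commanded when the call began, along the tool's axes at that moment; what a row does not reach only later rows make up. A row lasts 1/12 s, in which the tool goes at most 41.7 mm and 7.16 degrees, less where a joint would pass 70% of its speed; a pose out of reach is approached as far as the arm can. A call with a number of a shift or a turn outside -1 to 1 is refused whole. A call with a gripper value outside its range is refused whole. The fingers move at their own pace and stop on an object; "force" is the grip in N (left out, the last holds). Time passes only in rows, so rows that repeat a pose let the fingers close, or fill a call up. It gives the time, the measured TCP pose, the force and the opening at its end, in the units of the state.
- manip.sense(): the state, without advancing time (a new reading comes with each control period).
- manip.snapshot(name): name is "scene" or "top" or "wrist"; returns (picture, depth): 384x512x3 uint8, red, green, blue; 384x512 float32, m along the optical axis (not along the pixel's ray), 0 where there is no reading.
- manip.get_calibration(name): a dict with "vfov" (degrees; the focal length in pixels is half the picture's height over the tangent of half this angle, whatever the lens; pixels are square), "cx", "cy" (the principal point, pixels), "pose" (4x4, takes a point from camera to world coordinates). Camera axes: x right, y down, z forward; pixel columns grow to the right and rows downward; lengths in m; the calibration is good to about 2 mm. The wrist camera is an equidistant fisheye: a pixel r from the principal point sees the ray r / f radians off the axis. A picture is of the moment at which its call begins: read the wrist's pose just before it. get_calibration takes no time and is no camera call; for the wrist camera it gives the pose at the moment of the call.
- manip.sign_off(): hands the job in, once; it reports no verdict.
The state is a dict: "t": time; "q": joint angles; "qd": joint speeds; "tau": joint torques, N m; "tcp_pos": TCP position; "tool_rot": TCP orientation; "force": force on the tool from outside, world axes, zero at the start; "ft_torque": the same for the moment, N m; "finger_gap": opening from 0.0 (shut) to 1.0 (fully open).
Only numpy, scipy, OpenCV 4.12 (cv2) and the standard library are available. Lean on these libraries where they do the work, as an engineer would, in place of code of your own. Each camera call takes 0.05 s, during which the arm holds its last target.

## Task

The hinged plate on the inspection stand droops and has to be levelled: first set the narrow gauge block squarely on top of the wide one, which stays on the stand's bare flat, to make the height master, and let go of it. Then take the steel wedge by its grip block and, keeping it flat on the stand, push its thin end straight in under the middle of the plate's front edge until the plate just lifts off its rests and its top edge is level with the top of the pile. Finish holding the wedge gripped right there, so that it alone carries the plate; leave the loupe and the two small cups alone.

Things in the scene. Friction and masses are not known exactly. Their poses are not given: they have to be found in the camera images.
- stand: Fixed inspection stand: a dark cast-iron flat, 250 mm (its x, away from the robot) by 260 mm (its y) by 22 mm. Origin: centre of its underside; z up; top at z = 22 mm. The left half (+y) carries the hinged plate, its front edge along y at x = -30 mm from y = 10 to 100 mm; the wedge comes in over the bare flat before it, moving along +x. The right half carries the wide gauge block.
- plate (a joint): Angle (rad) of the hinged plate (90 mm wide, 8 mm thick, 125 mm from hinge to front edge). 0: front edge down on its rests, its underside 6 mm and top 14 mm above the flat. Grows 0.008 per mm of rise; 0.032 is level: underside 10 mm, top 18 mm above the flat, as high as the pile. Turns freely, falls back by its weight; the front edge takes 4 to 6 N to lift, 5 to 15 N of push on the wedge.
- plate_edge (a point): Middle of the plate's front top edge, at stand x = -30, y = 55 mm; x points to the hinge. Steel plate with tapped holes; two 14 mm round rests stand under its front corners, 54 mm clear between them. A V-block with a valve body lying in it is fixed on the plate 20 to 66 mm from the hinge, reaching 66 mm above the flat.
- wedge: Steel taper wedge, 127 mm long, 24 mm wide, 0.34 kg, lying flat on the bench. Origin: on the underside, below the middle of the grip block; x points to the thin end. Grip block 34 mm long (x -17 to 17), 24 mm wide, 28 mm high, gripped across its width; then it tapers 1 mm in 6 mm, from 18 mm thick at x = 17 to 2.5 mm at x = 110 mm.
- wedge_tip (a point): Middle of the wedge's thin end, on its underside, 110 mm from the wedge's origin along its x. With the wedge flat on the stand its slope first touches the resting plate when the thin end is 21 mm past the plate's front edge; the plate is level when it is 45 mm past.
- block_wide: Ground steel gauge block, 35 mm (its x) by 30 mm (its y) by 9 mm, lying flat on the right half of the stand. Origin: centre of its underside; z up.
- block_narrow: Ground steel gauge block, 35 mm (its x) by 20 mm (its y) by 9 mm, 50 g, lying flat on the bench to the left of the stand. Origin: centre of its underside; z up. Grip it across its 20 mm width. Stacked squarely, its x lies along the x of the wide block and the centres coincide.
- loupe: Bystander: black eye loupe, 39 mm across, 34 mm high, on the bench to the left of the stand. Origin: centre of its underside.
- yellow_cup: Bystander: small yellow round parts cup, 56 mm across, 28 mm high, on the bench to the right of the stand, near side. Origin: centre of its underside.
- white_cup: Bystander: small white round parts cup, 56 mm across, 28 mm high, to the left of the stand. Origin: centre of its underside.

How it is judged:
On the way:
1. the narrow gauge block rests squarely on the wide one on the stand, let go (horizontal distance between block_narrow and block_wide below 0.005 m and angle between the x axis of block_narrow and the x axis of block_wide, either way round below 0.12 rad and z of block_narrow in the frame of block_wide between 0.0075 and 0.0105 m and z of block_wide in the frame of stand between 0.0205 and 0.0235 m and angle between each of block_wide, block_narrow's own z axis and vertical below 0.05 rad and contact force between each of the arm, the fingers and block_narrow below 0.1 N and contact force between each of the arm, the fingers and block_wide below 0.1 N and value of joint plate below 0.004 rad), for 0.3 s.
At the end, for the whole second after the job is handed in: The released pile stands flat on the stand (centres within 5 mm, turned under 7 deg). The wedge, gripped, still, flat on the stand (3 mm) and straight (14 deg), alone carries the plate under the middle (25 mm) of its front edge, its top level with the pile within 1.5 mm (joint 0.020-0.044) (horizontal distance between block_narrow and block_wide below 0.005 m and angle between the x axis of block_narrow and the x axis of block_wide, either way round below 0.12 rad and z of block_narrow in the frame of block_wide between 0.0075 and 0.0105 m and z of block_wide in the frame of stand between 0.0205 and 0.0235 m and angle between each of block_wide, block_narrow's own z axis and vertical below 0.05 rad and contact force between each of the arm, the fingers and block_narrow below 0.1 N and contact force between each of the arm, the fingers and block_wide below 0.1 N and value of joint plate between 0.02 and 0.044 rad and contact force between wedge and plate above 1 N and x of wedge_tip in the frame of stand above -0.02 m and y of wedge_tip in the frame of stand between 0.03 and 0.08 m and x of wedge in the frame of stand below -0.045 m and z of wedge in the frame of stand between 0.0195 and 0.0255 m and angle between the x axis of wedge and the x axis of stand, either way round below 0.25 rad and angle between wedge's own z axis and vertical below 0.07 rad and linear speed of wedge below 0.01 m/s and contact force between the fingers and wedge above 2 N and contact force between each of the fingers, the arm and plate below 0.2 N and contact force between each of block_wide, block_narrow and plate below 0.1 N); the arm keeps its last pose, push and grip.
It fails at once if the loupe is knocked or moved more than 2 cm (distance of loupe from where it was at the start of the episode above 0.02 m or angle between loupe's own z axis and vertical above 0.5 rad).
It fails at once if the small yellow cup is knocked or moved more than 2 cm (distance of yellow_cup from where it was at the start of the episode above 0.02 m or angle between yellow_cup's own z axis and vertical above 0.5 rad).
It fails at once if the small white cup is knocked or moved more than 2 cm (distance of white_cup from where it was at the start of the episode above 0.02 m or angle between white_cup's own z axis and vertical above 0.5 rad).
It also fails if it takes over 54 s, if anything falls off the work surface, if the arm or the gripper's body presses on something with over 40 N, if the wrist force passes 120 N, or if a joint passes its speed limit or range.

## Working session

There is one attempt and no reset: what is moved stays moved. The work goes in short steps, Python scripts to look and compute and a tool call to move; the robot and the scene stay as the last step left them, time stands still between calls to the robot, and variables do not carry over. Pictures are saved under pics/ and viewed, and the job is handed in when it is done.

Besides the shell and the picture viewer there is one more tool, called after "Emit:" by a JSON object that holds its "api" and its "payload", one argument or row to a line. move_arm: Moves the arm, as the interface text tells. Its arguments: {"type":"object","properties":{"deltas":{"type":"array","items":{"type":"array","items":{"type":"number"}}},"force":{"type":"number"}},"required":["deltas"]}

```bash
ls; mkdir -p pics; python3 - <<'E'
from station import manip
import cv2,numpy as np
print(manip.sense())
for n in ["scene","top","wrist"]:
    c=manip.get_calibration(n); im,d=manip.snapshot(n)
    print(n,c)
    np.savez(f"pics/{n}0.npz",im=im,d=d,pose=c["pose"],k=[c["vfov"],c["cx"],c["cy"]])
    cv2.imwrite(f"pics/{n}0.png",im[:,:,::-1])
E
```

```text
pics
{'t': 0.0, 'q': array([ 1.07749195e+00,  5.28471548e-01,  1.43390318e+00, -5.69745904e-05,
        1.18140459e+00, -1.78522661e-01]), 'qd': array([-0.00064962, -0.00053493, -0.0010316 , -0.00143207, -0.00019771,
        0.00016096]), 'tau': array([-7.16395698e-04, -4.42348516e+01, -1.78024292e+01, -3.14721992e-04,
        8.45371949e-03,  5.98072077e-06]), 'tcp_pos': array([0.1931409 , 0.59360842, 0.21183008]), 'tool_rot': array([ 1.56731048e-01,  9.87640715e-01, -1.04090939e-03, -3.35526627e-04]), 'force': array([-0.05966323, -0.05439791,  0.52181714]), 'ft_torque': array([-0.03119116, -0.04893954, -0.0019669 ]), 'finger_gap': 1.000590945499269}
scene {'vfov': 52.729327113355666, 'cx': 259.15883488869804, 'cy': 199.63024000695196, 'pose': array([[ 0.43065841, -0.45286028,  0.78067337, -0.34205248],
       [-0.90247677, -0.20812232,  0.37712171, -0.46747605],
       [-0.00830789, -0.86695021, -0.49832551,  0.65288602],
       [ 0.        ,  0.        ,  0.        ,  1.        ]])}
top {'vfov': 52.13518015291358, 'cx': 257.64398634684466, 'cy': 193.39859402517496, 'pose': array([[-0.03006463, -0.98883746,  0.14593351,  0.41447493],
       [-0.9994727 ,  0.02794869, -0.0165285 , -0.00618666],
       [ 0.01226535, -0.14635348, -0.98915632,  1.16027039],
       [ 0.        ,  0.        ,  0.        ,  1.        ]])}
wrist {'vfov': 65.70646984690485, 'cx': 259.2265860755711, 'cy': 192.14892018375133, 'pose': array([[ 0.31108029,  0.90542049,  0.28886464,  0.11824881],
       [ 0.95038048, -0.29557929, -0.09700424,  0.61784073],
       [-0.00244722,  0.30470742, -0.95244286,  0.37312638],
       [ 0.        ,  0.        ,  0.        ,  1.        ]])}
```

View pics/top0.png

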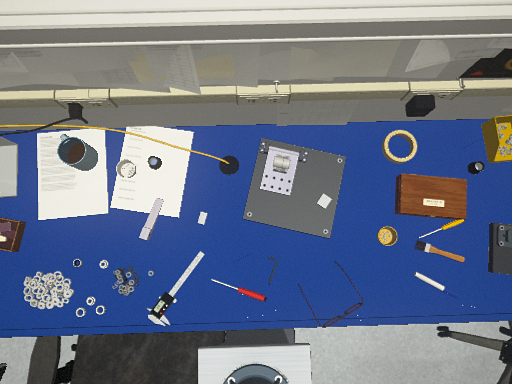

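View pics/scene0.png

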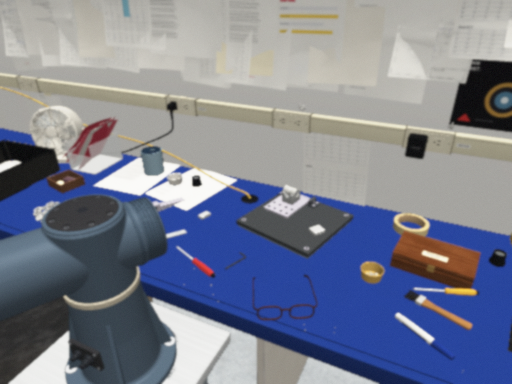

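View pics/wrist0.png

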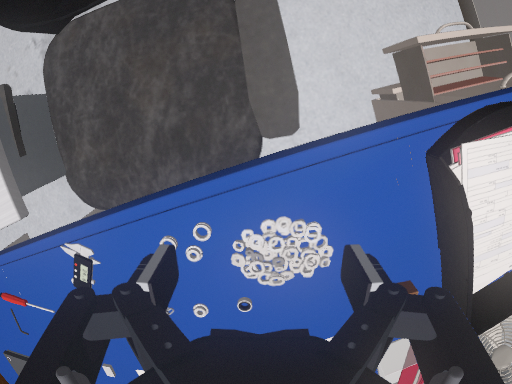

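The top view shows the stand near (295,188) with the plate at (280,170). The wide block is at (324,201), the narrow block at (203,218), the wedge at (152,219), the loupe at (154,161), the white cup at (126,168) and the yellow cup at (387,236). Next I'll measure these more closely.

```bash
cat > h.py <<'E'
import numpy as np,cv2
def load(n):
    z=np.load(f"pics/{n}.npz"); return z["im"],z["d"],z["pose"],z["k"]
def cloud(n):
    im,d,P,k=load(n); h,w=d.shape
    f=h/2/np.tan(np.radians(k[0])/2)
    v,u=np.mgrid[:h,:w].astype(float)
    X=np.stack([(u-k[1])/f*d,(v-k[2])/f*d,d],-1)
    return im,X@P[:3,:3].T+P[:3,3]
def onplane(n,uv,z):
    im,d,P,k=load(n); f=d.shape[0]/2/np.tan(np.radians(k[0])/2)
    uv=np.atleast_2d(uv).astype(float)
    r=np.c_[(uv[:,0]-k[1])/f,(uv[:,1]-k[2])/f,np.ones(len(uv))]@P[:3,:3].T
    return P[:3,3]+r*((z-P[2,3])/r[:,2])[:,None]
E
python3 - <<'E'
from h import *
im,W=cloud("top0")
for nm,(u,v) in dict(stand=(300,215),wide=(324,201),plate=(272,183),narrow=(203,218),wedge=(145,235),loupe=(154,163),wcup=(126,168),ycup=(387,236),table=(230,250)).items(): print(nm,W[v,u].round(4))
a=cv2.resize(im[120:250,100:230,::-1],None,fx=6,fy=6,interpolation=cv2.INTER_CUBIC)[:600]; cv2.imwrite("pics/a.png",cv2.resize(im[140:250,110:220,::-1],(594,594),interpolation=cv2.INTER_CUBIC))
cv2.imwrite("pics/b.png",cv2.resize(im[130:245,235:350,::-1],(598,598),interpolation=cv2.INTER_CUBIC))
# height masks
z=W[...,2]
lo=(z>0.012)&(z<0.03)
cv2.imwrite("pics/z.png",np.clip(z*255/0.06,0,255).astype(np.uint8))
E
```

```text
stand [ 0.5155 -0.1467  0.0209]
wide [ 0.5533 -0.2172  0.0307]
plate [ 0.6101 -0.0677  0.0341]
narrow [0.5159 0.1369 0.0096]
wedge [0.4705 0.3015 0.0251]
loupe [0.6804 0.2768 0.0283]
wcup [0.673  0.3661 0.0044]
ycup [ 0.4476 -0.4015  0.0063]
table [ 4.207e-01  6.030e-02 -1.000e-04]
```

View pics/a.png

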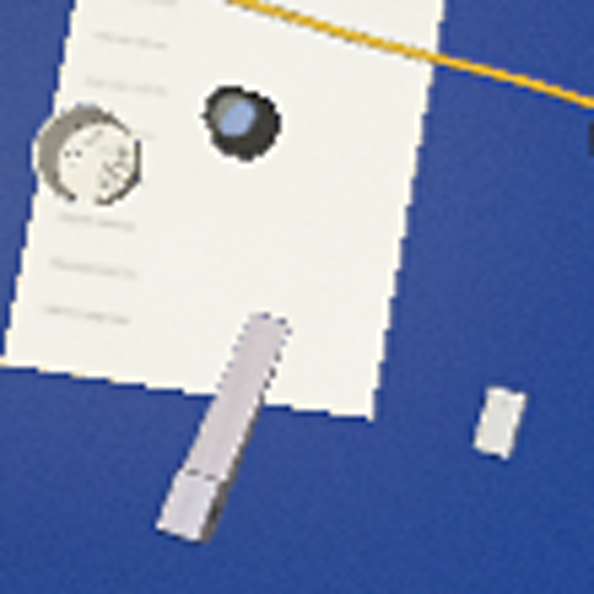

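View pics/b.png

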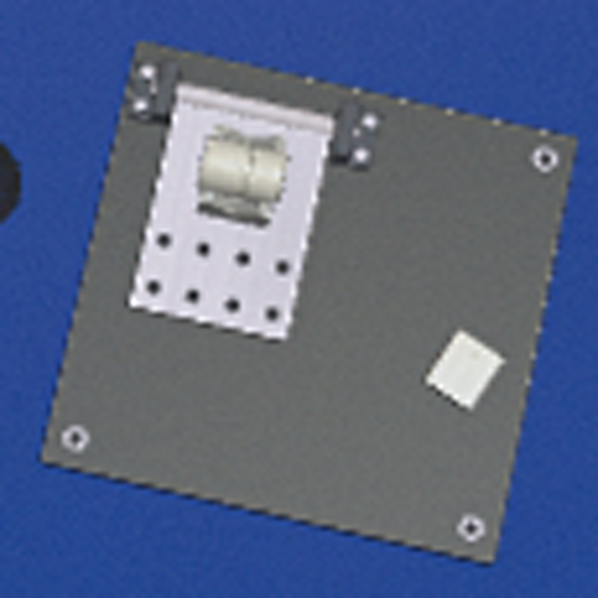

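View pics/z.png

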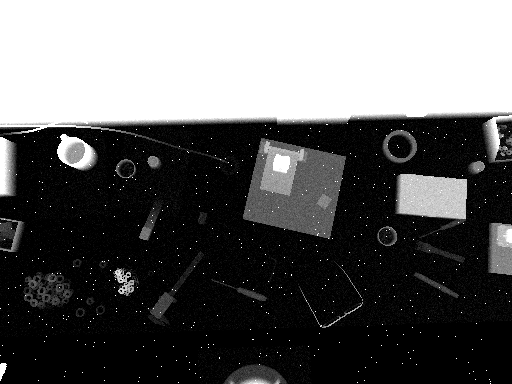

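```bash
python3 - <<'E'
from h import *
U=lambda p,s,ox,oy:[( (x+.5)/s-.5+ox,(y+.5)/s-.5+oy) for x,y in p]
st=onplane("top0",U([(140,42),(578,137),(494,563),(42,460)],5.2,235,130),.022)
print("stand",st.round(4)); c=st.mean(0); 
ex=(st[0]+st[1]-st[2]-st[3]); ey=(st[0]+st[3]-st[1]-st[2])
print(c, np.linalg.norm(ex)/2,np.linalg.norm(ey)/2,np.arctan2(ex[1],ex[0]),np.arctan2(-ey[0],ey[1]))
pl=onplane("top0",U([(128,306),(288,340)],5.2,235,130),.036); print("plate front",pl.round(4),np.linalg.norm(pl[0]-pl[1]))
def blob(n,box,z,thr,zr=None):
    im,W=cloud(n); x0,y0,x1,y1=box
    g=im[y0:y1,x0:x1].astype(float); m=thr(g)
    cs,_=cv2.findContours(m.astype(np.uint8),0,2); c=max(cs,key=cv2.contourArea).reshape(-1,2)+[x0,y0]
    ys,xs=np.nonzero(m); p=onplane(n,np.c_[xs+x0,ys+y0],z)[:,:2]
    r=cv2.minAreaRect((p*1000).astype(np.float32)); print(r, p.mean(0), len(p)); 
print("wide");blob("top0",(316,192,334,211),.031,lambda g:g.mean(-1)>165)
print("narrow");blob("top0",(195,208,211,228),.009,lambda g:g[...,0]>120)
w=onplane("top0",U([(183,470),(222,483),(205,542),(157,527)],5.4,110,140),.028);print("wblock",w.round(4),w.mean(0))
t=onplane("top0",U([(252,313),(290,320)],5.4,110,140),.0025);print("tip",t.round(4),t.mean(0))
d=t.mean(0)-w.mean(0);print(np.linalg.norm(d[:2]),np.arctan2(d[1],d[0]))
for n,b in dict(loupe=(145,152,165,172),wcup=(114,155,138,180),ycup=(374,222,400,248)).items():
    im,W=cloud("top0");q=W[b[1]:b[3],b[0]:b[2]].reshape(-1,3);q=q[(q[:,2]>.015)&(q[:,2]<.05)];print(n,q[:,:2].min(0).round(3),q[:,:2].max(0).round(3),len(q))
E
```

```text
stand [[ 0.7507 -0.0419  0.022 ]
 [ 0.6879 -0.2913  0.022 ]
 [ 0.4467 -0.2292  0.022 ]
 [ 0.5113  0.0204  0.022 ]]
[ 0.5991395  -0.13548119  0.022     ] 0.24823209671551702 0.2575176464630638 -0.25329175929237036 -0.2501288703357957
plate front [[ 0.5947 -0.03    0.036 ]
 [ 0.5731 -0.1185  0.036 ]] 0.09114706019333116
wide
((554.4425659179688, -217.04605102539062), (28.837200164794922, 34.554447174072266), 53.89033889770508) [ 0.55446262 -0.21696713] 121
narrow
((517.1710815429688, 140.00076293945312), (20.23981475830078, 34.82903289794922), 73.56427001953125) [0.51709028 0.13998315] 84
wblock [[0.4944 0.3054 0.028 ]
 [0.4869 0.2846 0.028 ]
 [0.456  0.2933 0.028 ]
 [0.4647 0.3187 0.028 ]] [0.4754947  0.30049659 0.028     ]
tip [[0.5813 0.2757 0.0025]
 [0.5768 0.2548 0.0025]] [0.57908252 0.2652413  0.0025    ]
0.10942290124339625 -0.32804507920383436
loupe [0.67  0.262] [0.701 0.296] 113
wcup [0.64  0.334] [0.695 0.389] 98
ycup [ 0.421 -0.422] [ 0.476 -0.368] 107
```

```bash
cat >> h.py <<'E'
from scipy.spatial.transform import Rotation as Rn
def plan(tgt,psi=None,wp=None):
    from station import manip
    s=manip.sense(); R=Rn.from_quat(s["tool_rot"]).as_matrix()
    d=R.T@(np.array(tgt)-s["tcp_pos"]); p0=np.arctan2(R[1,1],R[0,1])
    tw=0 if psi is None else -(psi-p0)
    print("t",round(s["t"],2),"tcp",s["tcp_pos"].round(4),"psi",round(p0,4),"gap",round(s["finger_gap"],3),"F",s["force"].round(1),"tilt",R[:,2].round(4))
    print("delta",(d/0.4).round(4),"twist",round(tw/.5,4),"dist",round(np.linalg.norm(d),3))
E
python3 - <<'E'
from h import *
plan([0.517,0.140,0.15],1.29)
E
```

```text
t 0.15 tcp [0.1932 0.5938 0.212 ] psi 1.256 gap 0.996 F [ 0.7 -0.2  0.4] tilt [-8.0e-04 -1.5e-03 -1.0e+00]
delta [-1.121  -0.8278  0.1562] twist -0.068 dist 0.561
```

Emit:
{"api": "move_arm", "payload": {
  "deltas": [
    [-0.04,-0.03,0,0,100],
    [-0.12,-0.09,0.01,0,100],
    [-0.21,-0.155,0.02,0,100],
    [-0.3,-0.22,0.03,-0.02,100],
    [-0.38,-0.28,0.04,-0.03,100],
    [-0.46,-0.34,0.05,-0.05,100],
    [-0.53,-0.39,0.06,-0.06,100],
    [-0.6,-0.443,0.07,-0.07,100]
  ]
}}

```text
t: 0.82
tcp_pos: [0.3677, 0.3496, 0.1846]
tool_rot: [0.14, 0.99, -0.0, 0.0]
force: [0.5, 1.0, -0.2]
finger_gap: 1.004
```

```bash
python3 - <<'E'
from h import *
plan([0.517,0.140,0.14],1.29)
E
```

```text
t 0.82 tcp [0.3677 0.3496 0.1846] psi 1.2908 gap 1.004 F [ 0.5  1.  -0.2] tilt [ 0.e+00 -2.e-04 -1.e+00]
delta [-0.5034 -0.4004  0.1115] twist 0.0017 dist 0.261
```

Emit:
{"api": "move_arm", "payload": {
  "deltas": [
    [-0.05,-0.04,0.01,0,100],
    [-0.13,-0.1,0.03,0,100],
    [-0.21,-0.17,0.05,0,100],
    [-0.29,-0.23,0.07,0,100],
    [-0.37,-0.29,0.09,0,100],
    [-0.44,-0.35,0.1,0,100],
    [-0.485,-0.385,0.11,0,100],
    [-0.503,-0.4,0.112,0,100]
  ]
}}

```text
t: 1.48
tcp_pos: [0.5182, 0.1391, 0.1392]
tool_rot: [0.141, 0.99, -0.0, 0.0]
force: [-0.2, 0.6, 0.2]
finger_gap: 1.002
```

```bash
cat >> h.py <<'E'
def snap(n,name):
    from station import manip
    c=manip.get_calibration(n); im,d=manip.snapshot(n)
    np.savez(f"pics/{name}.npz",im=im,d=d,pose=c["pose"],k=[c["vfov"],c["cx"],c["cy"]])
    cv2.imwrite(f"pics/{name}.png",im[:,:,::-1]); return im
def wplane(name,uv,z):
    im,d,P,k=load(name); f=d.shape[0]/2/np.tan(np.radians(k[0])/2)
    uv=np.atleast_2d(uv).astype(float); a=uv-k[1:3]; r=np.linalg.norm(a,axis=1)+1e-9; th=r/f
    ray=np.c_[a/r[:,None]*np.sin(th)[:,None],np.cos(th)]@P[:3,:3].T
    return P[:3,3]+ray*((z-P[2,3])/ray[:,2])[:,None]
E
python3 - <<'E'
from h import *
plan([0.517,0.140,0.014],1.29)
snap("wrist","w1")
E
```

```text
t 1.48 tcp [0.5182 0.1391 0.1392] psi 1.2871 gap 1.002 F [-0.2  0.6  0.2] tilt [ 6.e-04 -6.e-04 -1.e+00]
delta [0.0039 0.0015 0.3131] twist -0.0057 dist 0.125
```

View pics/w1.png

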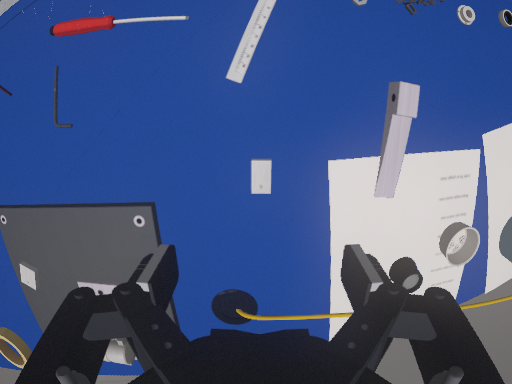

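The wrist view shows the narrow block at about (261,176), the wedge from its grip block at (404,100) to its tip at (386,194), and the stand at lower left.

```bash
python3 - <<'E'
from h import *
im=load("w1")[0]
cv2.imwrite("pics/n1.png",cv2.resize(im[150:204,235:289,::-1],(540,540),interpolation=cv2.INTER_CUBIC))
cv2.imwrite("pics/g1.png",cv2.resize(im[75:205,355:435,::-1],(369,600),interpolation=cv2.INTER_CUBIC))
g=im.astype(int)
def rect(box,z,thr):
    x0,y0,x1,y1=box; m=(thr(g[y0:y1,x0:x1])).astype(np.uint8)
    n,l,s,c=cv2.connectedComponentsWithStats(m); k=1+np.argmax(s[1:,4]); ys,xs=np.nonzero(l==k)
    p=wplane("w1",np.c_[xs+x0,ys+y0],z)[:,:2]; print(cv2.minAreaRect((p*1000).astype(np.float32)),p.mean(0),len(p))
rect((240,150,285,204),.009,lambda a:a[...,0]>110)
E
```

```text
((516.364990234375, 140.5437469482422), (20.13677978515625, 35.735992431640625), 73.22532653808594) [0.51621535 0.14024058] 697
```

View pics/n1.png

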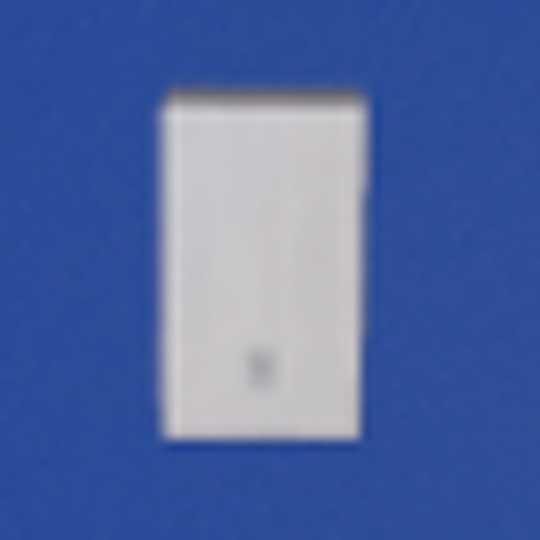

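View pics/g1.png

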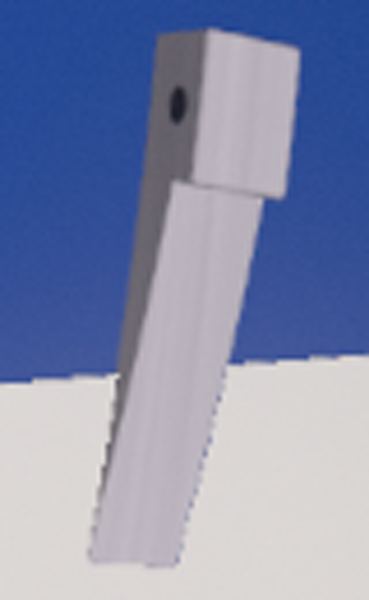

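Emit:
{"api": "move_arm", "payload": {
  "deltas": [
    [0.001,0,0.03,0.01,60],
    [0.003,0.001,0.09,0.01,60],
    [0.004,0.001,0.15,0.01,60],
    [0.005,0.002,0.21,0.01,60],
    [0.005,0.002,0.26,0.01,60],
    [0.005,0.002,0.295,0.01,60],
    [0.005,0.002,0.308,0.01,60],
    [0.005,0.002,0.313,0.01,60]
  ],
  "force": 40
}}

```text
t: 2.2
tcp_pos: [0.5128, 0.1446, 0.014]
tool_rot: [0.141, 0.99, -0.0, -0.001]
force: [-0.9, -0.0, 0.3]
finger_gap: 0.601
```

Emit:
{"api": "move_arm", "payload": {
  "deltas": [
    [0,0,0,0,40],
    [0,0,0,0,20],
    [0,0,0,0,10],
    [0,0,0,0,10],
    [0,0,0,0,10],
    [0,0,0,0,10],
    [0,0,0,0,10],
    [0,0,0,0,10]
  ],
  "force": 40
}}

```text
t: 2.87
tcp_pos: [0.5144, 0.1434, 0.0149]
tool_rot: [0.142, 0.99, 0.0, 0.0]
force: [0.1, -0.4, 0.1]
finger_gap: 0.097
```

```bash
python3 - <<'E'
from h import *
plan([0.5166,0.1403,0.014],1.28)
snap("wrist","w2")
E
```

```text
t 2.87 tcp [0.5144 0.1434 0.0149] psi 1.2858 gap 0.097 F [ 0.1 -0.4  0.1] tilt [ 2.e-04  0.e+00 -1.e+00]
delta [-0.0075 -0.0058  0.0024] twist 0.0117 dist 0.004
```

View pics/w2.png

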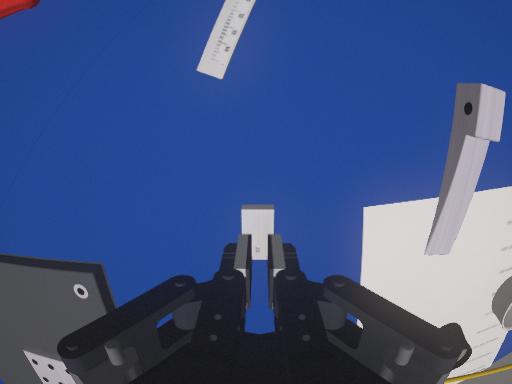

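```bash
python3 - <<'E'
from h import *
im,d,P,k=load("w2"); f=192/np.tan(np.radians(k[0])/2)
def wp(u,v):
    a=np.array([u,v])-k[1:]; r=np.hypot(*a); th=r/f
    ray=np.r_[a/r*np.sin(th),np.cos(th)]; X=ray*d[v,u]/ray[2]; return (P[:3,:3]@X+P[:3,3]).round(4)
for u,v in [(258,215),(258,225),(245,212),(258,240),(258,256),(243,242),(246,265),(274,242),(272,265),(258,290),(200,200)]: print(u,v,wp(u,v))
print(wplane("w2",[(242,209),(274,209),(273,260),(244,260)],.009).round(4))
cv2.imwrite("pics/f2.png",cv2.resize(im[190:330,190:330,::-1],(600,600),interpolation=cv2.INTER_CUBIC))
E
```

```text
258 215 [0.5041 0.1449 0.008 ]
258 225 [0.5103 0.143  0.0084]
245 212 [0.4994 0.1381 0.0096]
258 240 [0.5198 0.1403 0.0095]
258 256 [0.5311 0.1369 0.0091]
243 242 [0.5004 0.1385 0.0472]
246 265 [0.5014 0.1406 0.0679]
274 242 [0.5053 0.1529 0.0459]
272 265 [0.5046 0.1512 0.0678]
258 290 [ 5.641e-01  1.271e-01 -2.000e-04]
200 200 [ 0.4873  0.1112 -0.0008]
[[0.4973 0.1369 0.009 ]
 [0.5027 0.1554 0.009 ]
 [0.5369 0.1453 0.009 ]
 [0.5316 0.1273 0.009 ]]
```

View pics/f2.png

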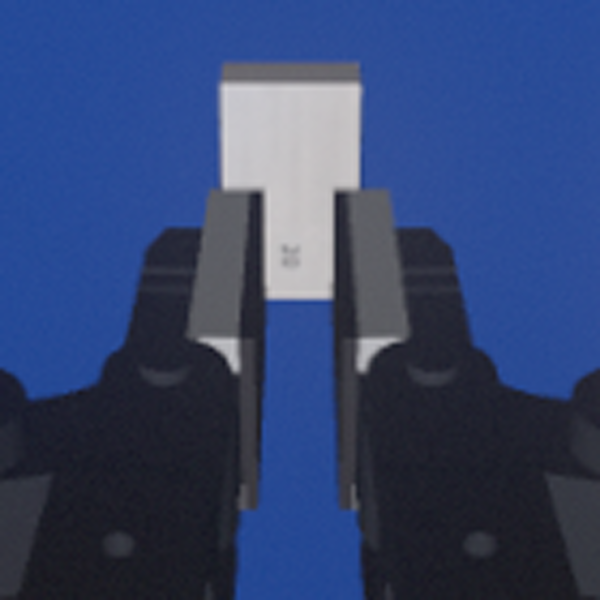

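```bash
python3 - <<'E'
from h import *
im,d,P,k=load("w2"); f=192/np.tan(np.radians(k[0])/2)
print(P.round(4))
for v in range(226,270,3):
    r=[]
    for u in (240,243,246,276):
        a=np.array([u,v])-k[1:]; rr=np.hypot(*a); th=rr/f
        X=np.r_[a/rr*np.tan(th),1]*d[v,u]; r.append((P[:3,:3]@X+P[:3,3]).round(3))
    print(v,*r)
P=load("wrist0")[2];print(P[:3,3])
snap("scene","s2"); snap("top","t2")
im=load("s2")[0]; cv2.imwrite("pics/s2c.png",cv2.resize(im[120:300,100:340,::-1],(800,600),interpolation=cv2.INTER_CUBIC))
E
```

```text
[[ 2.826e-01  9.135e-01  2.927e-01  4.386e-01]
 [ 9.592e-01 -2.690e-01 -8.670e-02  1.650e-01]
 [-4.000e-04  3.052e-01 -9.523e-01  1.761e-01]
 [ 0.000e+00  0.000e+00  0.000e+00  1.000e+00]]
226 [0.511 0.131 0.   ] [0.508 0.134 0.009] [0.509 0.136 0.009] [0.518 0.153 0.   ]
229 [0.513 0.13  0.001] [0.51  0.133 0.008] [0.51  0.135 0.009] [ 0.52   0.152 -0.   ]
232 [ 0.516  0.129 -0.   ] [0.512 0.133 0.008] [0.512 0.135 0.009] [ 0.522  0.152 -0.   ]
235 [0.5   0.137 0.039] [0.501 0.138 0.038] [0.501 0.139 0.038] [0.505 0.154 0.039]
238 [0.5   0.137 0.044] [0.501 0.138 0.042] [0.501 0.14  0.042] [0.505 0.154 0.042]
241 [0.5   0.137 0.046] [0.501 0.138 0.045] [0.501 0.14  0.046] [0.505 0.154 0.045]
244 [0.5   0.137 0.049] [0.5   0.139 0.05 ] [0.501 0.14  0.049] [0.505 0.154 0.049]
247 [0.5   0.137 0.052] [0.501 0.139 0.052] [0.501 0.14  0.053] [0.505 0.154 0.052]
250 [0.501 0.137 0.055] [0.501 0.139 0.054] [0.501 0.14  0.055] [0.505 0.153 0.055]
253 [0.5   0.138 0.058] [0.501 0.139 0.058] [0.501 0.14  0.058] [0.505 0.153 0.057]
256 [0.501 0.138 0.06 ] [0.501 0.139 0.061] [0.502 0.14  0.059] [0.505 0.153 0.06 ]
259 [0.5   0.138 0.063] [0.501 0.139 0.063] [0.501 0.141 0.064] [0.505 0.153 0.063]
262 [0.5   0.138 0.067] [0.501 0.139 0.065] [0.501 0.141 0.066] [0.505 0.153 0.066]
265 [0.501 0.138 0.068] [0.501 0.139 0.068] [0.501 0.141 0.068] [0.504 0.153 0.069]
268 [0.5   0.139 0.071] [0.501 0.139 0.07 ] [0.501 0.141 0.072] [0.505 0.153 0.07 ]
[0.11824881 0.61784073 0.37312638]
```

View pics/s2c.png

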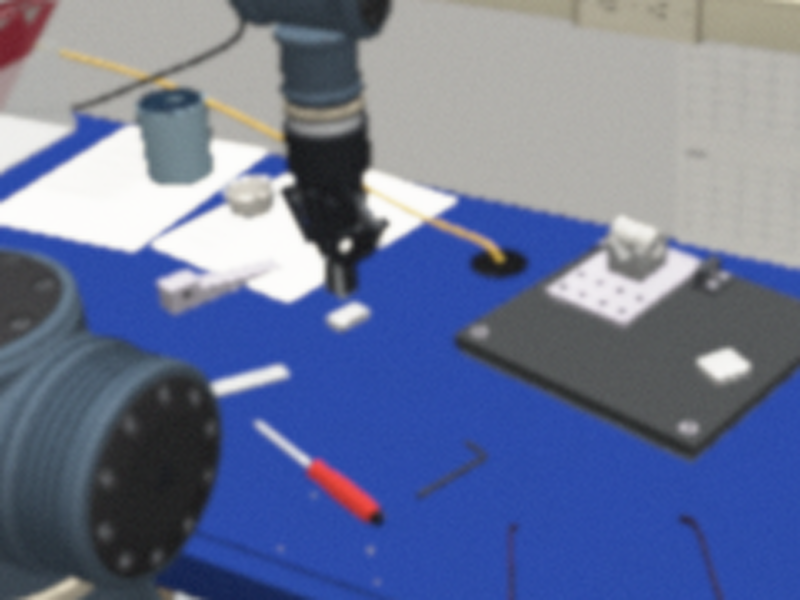

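```bash
python3 - <<'E'
from h import *
def wc(n):
    im,d,P,k=load(n); f=192/np.tan(np.radians(k[0])/2)
    v,u=np.mgrid[:384,:512].astype(float); a=np.stack([u-k[1],v-k[2]],-1); r=np.linalg.norm(a,axis=-1)+1e-9
    X=np.concatenate([a/r[...,None]*np.tan(r/f)[...,None],np.ones((384,512,1))],-1)*d[...,None]
    return X@P[:3,:3].T+P[:3,3]
R=Rn.from_quat([0.141,0.99,0,0]).as_matrix()
for n,t in (("w1",[0.5182,0.1391,0.1392]),("w2",[0.5144,.1434,.0149])):
    L=(wc(n)-t)@R; z=L[...,2]
    # in tool frame: finger points
    m=(z<0.02)&(z>-0.1)&(abs(L[...,0])<.03)&(abs(L[...,1])<.08)
    if n=="w2": m&=(z<0.004)
    q=L[m]; print(n,len(q)); 
    for s in(-1,1):
        w=q[q[:,1]*s>0]; i=np.argsort(-w[:,2])[:200]; print(np.percentile(w[:,2],[90,98,99.5,100]).round(4), w[i].mean(0).round(4), w[i,0].min(),w[i,0].max())
E
```

```text
w1 16428
[-0.0515 -0.0383 -0.0343 -0.0313] [ 0.0038 -0.0444 -0.0361] -0.009995559209724942 0.012572878954908873
[-0.0514 -0.0379 -0.0341 -0.0308] [ 0.0036  0.0428 -0.0359] -0.010376188281350094 0.012242684792523193
w2 19857
[-0.0557 -0.0309 -0.0258  0.004 ] [ 0.0091 -0.0098 -0.0272] -0.007093189973068158 0.012527407502806913
[-0.0559 -0.0308 -0.0259 -0.0221] [ 0.0091  0.0086 -0.0275] -0.00522108325573125 0.012431648519828078
```

```bash
python3 - <<'E'
from h import *
for n in("s2","t2"):
    im,W=cloud(n)
    m=(np.hypot(W[...,0]-.514,W[...,1]-.1434)<.02)&(W[...,2]>.015)&(W[...,2]<.2)
    print(n,m.sum(),np.percentile(W[m][:,2],[0,1,3,10]) if m.any() else 0)
    for r in W[m][np.argsort(W[m][:,2])[:8]]: print(r.round(4))
E
```

```text
s2 219 [0.03184576 0.0336532  0.03628348 0.04138381]
[0.5135 0.133  0.0318]
[0.5052 0.135  0.0323]
[0.51   0.1489 0.0334]
[0.5117 0.1536 0.0349]
[0.5001 0.1351 0.035 ]
[0.5148 0.1298 0.0355]
[0.5062 0.1316 0.0362]
[0.5045 0.1488 0.0364]
t2 0 0
```

Emit:
{"api": "move_arm", "payload": {
  "deltas": [
    [0,0,0,0,55],
    [-0.003,-0.002,0,0.01,55],
    [-0.006,-0.004,0,0.01,55],
    [-0.008,-0.005,0,0.01,55],
    [-0.008,-0.005,0.015,0.01,55],
    [-0.008,-0.005,0.03,0.01,55],
    [-0.008,-0.005,0.045,0.01,55],
    [-0.008,-0.005,0.06,0.01,55]
  ]
}}

```text
t: 3.68
tcp_pos: [0.5165, 0.1406, -0.0101]
tool_rot: [0.144, 0.99, -0.0, -0.0]
force: [0.6, -0.2, 0.2]
finger_gap: 0.551
```

```bash
python3 - <<'E'
from h import *
plan([0.5170,0.1407,-0.020],1.28)
snap("wrist","w3")
E
```

```text
t 3.68 tcp [ 0.5165  0.1406 -0.0101] psi 1.281 gap 0.551 F [ 0.6 -0.2  0.2] tilt [-7.e-04 -0.e+00 -1.e+00]
delta [-0.0011  0.0006  0.0248] twist 0.002 dist 0.01
```

View pics/w3.png

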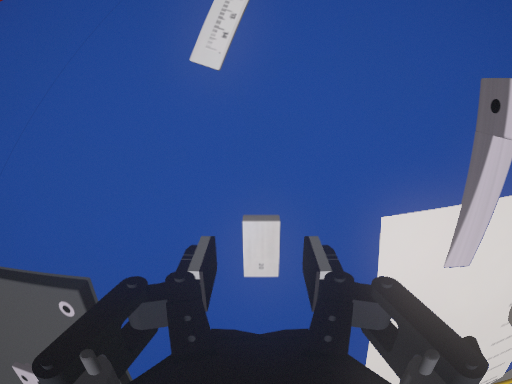

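Emit:
{"api": "move_arm", "payload": {
  "deltas": [
    [-0.001,0,0.012,0,50],
    [-0.001,0,0.02,0,45],
    [-0.001,0,0.024,0,40],
    [-0.001,0,0.024,0,30],
    [-0.001,0,0.024,0,20],
    [-0.001,0,0.024,0,10],
    [-0.001,0,0.024,0,10],
    [-0.001,0,0.024,0,10]
  ],
  "force": 40
}}

```text
t: 4.4
tcp_pos: [0.5178, 0.1406, -0.0181]
tool_rot: [0.144, 0.99, 0.0, 0.001]
force: [-0.1, -0.3, 5.3]
finger_gap: 0.216
```

```bash
python3 - <<'E'
from h import *
plan([0.5170,0.1407,0.15],1.28)
snap("wrist","w4")
im=load("w4")[0]; cv2.imwrite("pics/w4c.png",cv2.resize(im[190:330,190:330,::-1],(600,600),interpolation=cv2.INTER_CUBIC))
E
```

```text
t 4.4 tcp [ 0.5178  0.1406 -0.0181] psi 1.2811 gap 0.216 F [-0.1 -0.3  5.3] tilt [ 1.5e-03  1.0e-04 -1.0e+00]
delta [ 1.400e-03 -1.000e-04 -4.203e-01] twist 0.0021 dist 0.168
```

View pics/w4c.png

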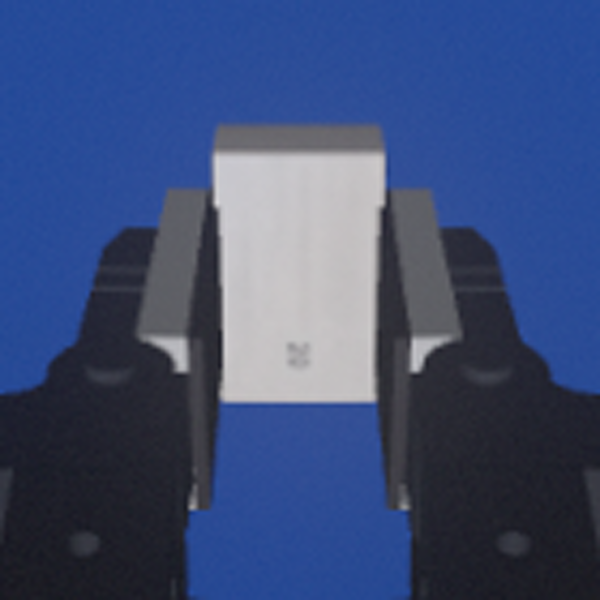

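Emit:
{"api": "move_arm", "payload": {
  "deltas": [
    [0,0,0,0,32],
    [0,0,-0.006,0,32],
    [0,0,-0.01,0,32],
    [0,0,-0.01,0,32],
    [0,0,-0.01,0,10],
    [0,0,-0.01,0,10],
    [0,0,-0.01,0,10],
    [0,0,-0.01,0,10]
  ],
  "force": 50
}}

```text
t: 5.12
tcp_pos: [0.5173, 0.1405, -0.0145]
tool_rot: [0.144, 0.99, 0.0, 0.0]
force: [-0.9, -0.4, 4.5]
finger_gap: 0.212
```

```bash
python3 - <<'E'
from h import *
plan([0.5170,0.1407,0.12],1.28)
E
```

```text
t 5.12 tcp [ 0.5173  0.1405 -0.0145] psi 1.281 gap 0.212 F [-0.9 -0.4  4.5] tilt [ 2.e-04  0.e+00 -1.e+00]
delta [ 7.000e-04  3.000e-04 -3.363e-01] twist 0.0019 dist 0.135
```

Emit:
{"api": "move_arm", "payload": {
  "deltas": [
    [0,0,-0.03,0,10],
    [0,0,-0.09,0,10],
    [0,0,-0.16,0,10],
    [0,0,-0.22,0,10],
    [0,0,-0.26,0,10],
    [0,0,-0.28,0,10],
    [0,0,-0.28,0,10],
    [0,0,-0.28,0,10]
  ]
}}

```text
t: 5.78
tcp_pos: [0.517, 0.1405, 0.0972]
tool_rot: [0.144, 0.99, -0.0, 0.0]
force: [-0.6, -0.2, -0.8]
finger_gap: 0.213
```

```bash
python3 - <<'E'
from h import *
plan([0.5544,-0.217,0.12],0.94)
snap("wrist","w5")
E
```

```text
t 5.78 tcp [0.517  0.1405 0.0972] psi 1.281 gap 0.213 F [-0.6 -0.2 -0.8] tilt [ 0. -0. -1.]
delta [-0.3451 -0.8297 -0.0569] twist 0.6819 dist 0.36
```

View pics/w5.png

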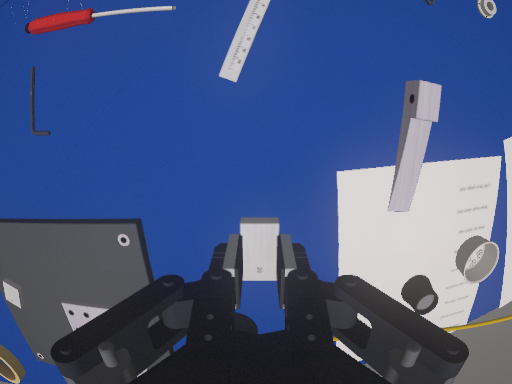

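Emit:
{"api": "move_arm", "payload": {
  "deltas": [
    [-0.02,-0.04,0,0.05,10],
    [-0.05,-0.12,0,0.1,10],
    [-0.09,-0.21,0,0.2,10],
    [-0.125,-0.3,0,0.3,10],
    [-0.16,-0.39,0,0.4,10],
    [-0.2,-0.48,0,0.5,10],
    [-0.235,-0.565,0,0.6,10],
    [-0.27,-0.65,0,0.68,10]
  ]
}}

```text
t: 6.5
tcp_pos: [0.5452, -0.141, 0.0954]
tool_rot: [0.311, 0.95, 0.0, -0.002]
force: [0.5, 0.9, -0.3]
finger_gap: 0.211
```

```bash
python3 - <<'E'
from h import *
plan([0.5544,-0.217,0.11],0.94)
E
```

```text
t 6.5 tcp [ 0.5452 -0.141   0.0954] psi 0.9381 gap 0.211 F [ 0.5  0.9 -0.3] tilt [-0.0033  0.0017 -1.    ]
delta [-0.1307 -0.1396 -0.0369] twist -0.0038 dist 0.078
```

Emit:
{"api": "move_arm", "payload": {
  "deltas": [
    [-0.03,-0.01,0,0,10],
    [-0.07,-0.02,-0.01,0,10],
    [-0.1,-0.03,-0.02,0,10],
    [-0.13,-0.04,-0.03,0,10],
    [-0.13,-0.04,-0.03,0,10],
    [-0.13,-0.04,-0.03,0,10],
    [-0.13,-0.04,-0.03,0,10],
    [-0.13,-0.04,-0.03,0,10]
  ]
}}

```text
t: 7.17
tcp_pos: [0.5777, -0.1815, 0.1082]
tool_rot: [0.309, 0.951, 0.0, -0.002]
force: [-1.0, 0.3, -0.0]
finger_gap: 0.209
```

```bash
python3 - <<'E'
from h import *
plan([0.5544,-0.217,0.11],0.94)
snap("wrist","w6")
E
```

```text
t 7.17 tcp [ 0.5777 -0.1815  0.1082] psi 0.9419 gap 0.209 F [-1.   0.3 -0. ] tilt [-0.0028  0.0017 -1.    ]
delta [-0.0051 -0.1059 -0.0045] twist 0.0037 dist 0.042
```

View pics/w6.png

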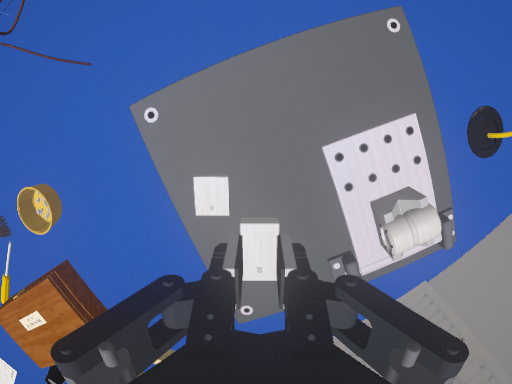

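```bash
python3 - <<'E'
from h import *
im,d,P,k=load("w6"); g=im.astype(int)
def rect(name,box,z,th=165):
    g=load(name)[0].astype(int);x0,y0,x1,y1=box; m=(g[y0:y1,x0:x1,0]>th).astype(np.uint8)
    n,l,s,c=cv2.connectedComponentsWithStats(m); kk=1+np.argmax(s[1:,4]); ys,xs=np.nonzero(l==kk)
    p=wplane(name,np.c_[xs+x0,ys+y0],z)[:,:2]; r=cv2.minAreaRect((p*1000).astype(np.float32));print(name,r,p.mean(0),len(p),"angle rad",np.radians(r[2]-90))
rect("w6",(185,168,236,225),.031)
cv2.imwrite("pics/w6c.png",cv2.resize(im[160:300,180:320,::-1],(600,600),interpolation=cv2.INTER_CUBIC))
# plate front edge corners
print("plate",wplane("w6",[(323,147),(416,114)],.036).round(4))
E
```

```text
w6 ((554.0469360351562, -216.429443359375), (29.967769622802734, 34.45531463623047), 53.71321105957031) [ 0.55371558 -0.21608222] 1343 angle rad -0.6333239419867626
plate [[ 0.5733 -0.1161  0.036 ]
 [ 0.5962 -0.0305  0.036 ]]
```

View pics/w6c.png

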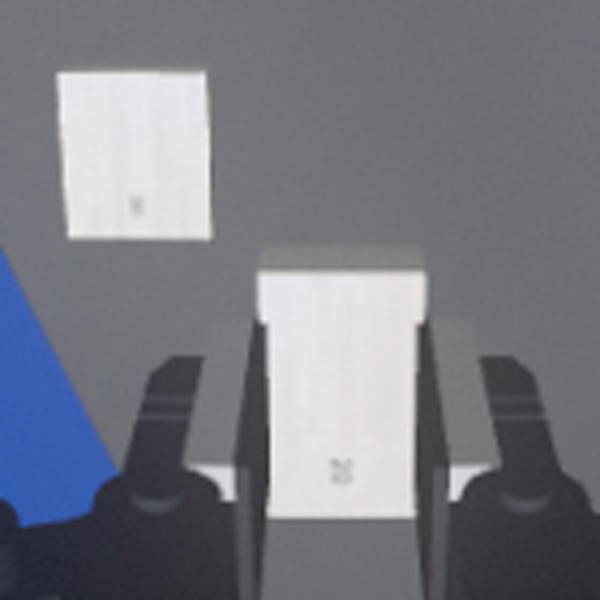

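```bash
python3 - <<'E'
from h import *
p=wplane("w6",[(240.2,223),(279.4,223),(277,280.6),(242.5,280.6)],.1317);c=p.mean(0)
print(p.round(4),c, np.linalg.norm(p[0]-p[3]),np.linalg.norm(p[0]-p[1]))
e=p[3]+p[2]-p[0]-p[1];print(np.arctan2(e[1],e[0]))
t=np.array([.5777,-.1815,0]);print((c-t).round(4))
plan([0.554,-0.2165,0.11],0.938)
E
```

```text
[[ 0.557  -0.1795  0.1317]
 [ 0.5687 -0.1635  0.1317]
 [ 0.5969 -0.1845  0.1317]
 [ 0.5856 -0.2     0.1317]] [ 0.57704435 -0.1818511   0.1317    ] 0.03523834324702433 0.019827273656457724
-0.6304429620434777
[-0.0007 -0.0004  0.1317]
t 7.22 tcp [ 0.578  -0.1817  0.1085] psi 0.9419 gap 0.207 F [-0.1  0.5 -0.4] tilt [-0.0021  0.0013 -1.    ]
delta [-0.0027 -0.1055 -0.0038] twist 0.0078 dist 0.042
```

Emit:
{"api": "move_arm", "payload": {
  "deltas": [
    [0,-0.04,0,0,10],
    [-0.002,-0.08,0.01,0.005,10],
    [-0.004,-0.1,0.04,0.005,10],
    [-0.004,-0.105,0.09,0.005,10],
    [-0.004,-0.105,0.14,0.005,10],
    [-0.004,-0.105,0.18,0.005,10],
    [-0.004,-0.105,0.205,0.005,10],
    [-0.004,-0.105,0.215,0.005,10]
  ]
}}

```text
t: 7.88
tcp_pos: [0.5543, -0.2167, 0.0215]
tool_rot: [0.311, 0.951, 0.0, -0.002]
force: [-0.8, 0.9, -0.3]
finger_gap: 0.209
```

Emit:
{"api": "move_arm", "payload": {
  "deltas": [
    [0,0,0,0,10],
    [0,0,0,0,10],
    [0,0,0,0,10],
    [0,0,0.002,0,10],
    [0,0,0.004,0,10],
    [0,0,0.006,0,10],
    [0,0,0.006,0,10],
    [0,0,0.006,0,10]
  ]
}}

```text
t: 8.55
tcp_pos: [0.5556, -0.2179, 0.0209]
tool_rot: [0.311, 0.95, -0.0, 0.0]
force: [-0.4, 1.0, -1.0]
finger_gap: 0.211
```

```bash
python3 - <<'E'
from h import *
plan([0.5545,-0.2163,0.0165],0.938)
snap("wrist","w7")
im=load("w7")[0]
cv2.imwrite("pics/w7c.png",cv2.resize(im[180:320,190:330,::-1],(600,600),interpolation=cv2.INTER_CUBIC))
E
```

```text
t 8.55 tcp [ 0.5556 -0.2179  0.0209] psi 0.9385 gap 0.211 F [-0.4  1.  -1. ] tilt [ 1.e-04 -1.e-04 -1.e+00]
delta [0.0046 0.0017 0.011 ] twist 0.001 dist 0.005
```

View pics/w7c.png

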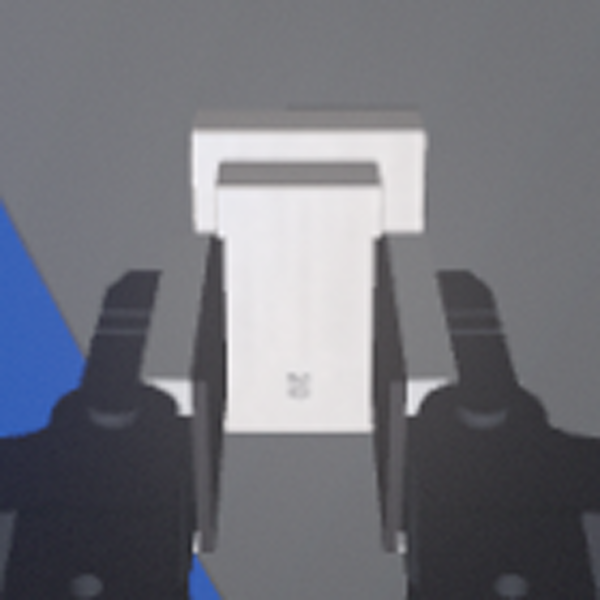

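```bash
python3 - <<'E'
from h import *
U=lambda p:[(x*140/600+190,y*140/600+180) for x,y in p]
w=wplane("w7",U([(193,130),(426,130)]),.031); zb=.0209+.0145
n=wplane("w7",U([(219,162),(381,162)]),zb); nt=wplane("w7",U([(217,185),(383,185)]),zb+.009)
R=Rn.from_quat([.311,.951,0,0]).as_matrix(); t=np.array([.5556,-.2179,.0209])
for q in (w,n,nt): L=(q-t)@R; print(L.round(4), L.mean(0).round(4))
E
```

```text
[[ 0.0197 -0.0142 -0.0101]
 [ 0.0197  0.0155 -0.0101]] [ 0.0197  0.0007 -0.0101]
[[ 0.0171 -0.0107 -0.0145]
 [ 0.0171  0.0096 -0.0145]] [ 0.0171 -0.0006 -0.0145]
[[ 0.018  -0.0104 -0.0235]
 [ 0.0179  0.0092 -0.0235]] [ 0.0179 -0.0006 -0.0235]
```

Emit:
{"api": "move_arm", "payload": {
  "deltas": [
    [0.003,0.001,0,0,10],
    [0.005,0.002,0,0,10],
    [0.0055,0.0025,0.003,0,10],
    [0.0055,0.0025,0.006,0,10],
    [0.0055,0.0025,0.009,0,10],
    [0.0055,0.0025,0.011,0,10],
    [0.0055,0.0025,0.011,0,10],
    [0.0055,0.0025,0.011,0,10]
  ]
}}

```text
t: 9.27
tcp_pos: [0.5543, -0.2158, 0.0165]
tool_rot: [0.311, 0.95, 0.0, -0.0]
force: [-0.6, 0.5, 1.1]
finger_gap: 0.21
```

```bash
python3 - <<'E'
from h import *
plan([0.5545,-0.2163,0.0165],0.938)
snap("wrist","w8")
im=load("w8")[0]
cv2.imwrite("pics/w8c.png",cv2.resize(im[180:320,190:330,::-1],(600,600),interpolation=cv2.INTER_CUBIC))
E
```

```text
t 9.27 tcp [ 0.5543 -0.2158  0.0165] psi 0.9385 gap 0.21 F [-0.6  0.5  1.1] tilt [-1.e-04  1.e-04 -1.e+00]
delta [-0.0011 -0.0007  0.0001] twist 0.0011 dist 0.001
```

View pics/w8c.png

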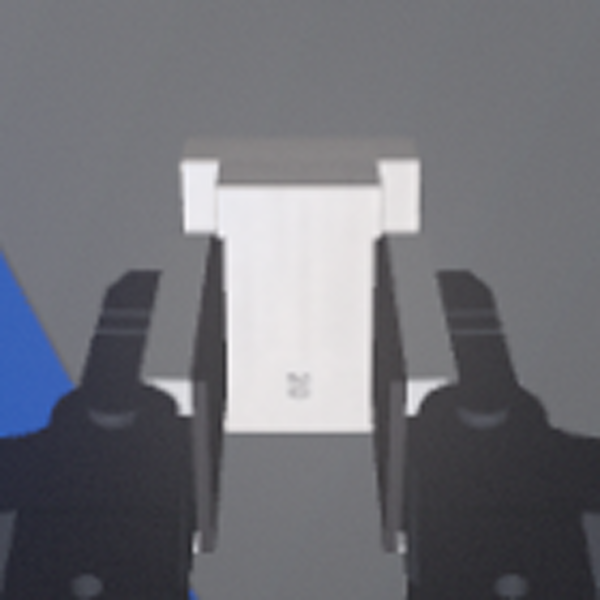

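Emit:
{"api": "move_arm", "payload": {
  "deltas": [
    [0,0,0.001,0,15],
    [0,0,0.001,0,22],
    [0,0,0.001,0,25],
    [0,0,0.001,0,30],
    [0,0,0.001,0,35],
    [0,0,0.001,0,45],
    [0,0,0.001,0,50],
    [0,0,-0.01,0,50]
  ]
}}

```text
t: 9.98
tcp_pos: [0.5537, -0.2155, 0.0197]
tool_rot: [0.311, 0.95, 0.0, -0.001]
force: [-0.8, 1.0, 0.2]
finger_gap: 0.499
```

Emit:
{"api": "move_arm", "payload": {
  "deltas": [
    [0,0,-0.02,0,50],
    [0,0,-0.05,0,50],
    [0,0,-0.1,0,50],
    [0,0,-0.16,0,50],
    [0,0,-0.21,0,60],
    [0,0,-0.25,0,60],
    [0,0,-0.27,0,60],
    [0,0,-0.28,0,60]
  ]
}}

```text
t: 10.65
tcp_pos: [0.5554, -0.2164, 0.135]
tool_rot: [0.311, 0.95, -0.0, 0.002]
force: [-0.6, 0.4, 0.1]
finger_gap: 0.605
```

```bash
python3 - <<'E'
from h import *
plan([0.4755,0.3005,0.15],1.243)
snap("wrist","w9")
E
```

```text
t 10.65 tcp [ 0.5554 -0.2164  0.135 ] psi 0.9386 gap 0.605 F [-0.6  0.4  0.1] tilt [ 0.0035 -0.0022 -1.    ]
delta [ 0.9245  0.9245 -0.0411] twist -0.6089 dist 0.523
```

View pics/w9.png

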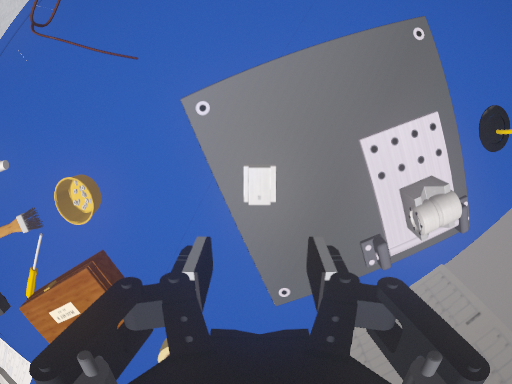

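The narrow block now sits squarely on the wide one, centred at about (260,185), and it has been released. Next is the wedge, which I'll locate from the w1 image.

```bash
python3 - <<'E'
from h import *
U=lambda p:[(x*80/369+355,y*130/600+75) for x,y in p]
w=wplane("w1",U([(208,30),(299,48),(285,198),(190,183)]),.028)
t=wplane("w1",U([(90,560),(178,565)]),.0025)
print(w.round(4),w.mean(0),t.round(4),t.mean(0)); d=t.mean(0)-w.mean(0); print(np.linalg.norm(d[:2]),np.arctan2(d[1],d[0]))
U=lambda p:[(x*115/598+244-15,y) for x,y in p]
E
```

```text
[[0.4567 0.2981 0.028 ]
 [0.4644 0.3198 0.028 ]
 [0.4957 0.3088 0.028 ]
 [0.4877 0.286  0.028 ]] [0.47612833 0.30315618 0.028     ] [[0.5748 0.2553 0.0025]
 [0.583  0.2784 0.0025]] [0.57893921 0.26685194 0.0025    ]
0.10903244874355417 -0.33944874587374557
```

Emit:
{"api": "move_arm", "payload": {
  "deltas": [
    [0.03,0.03,0,-0.05,70],
    [0.09,0.09,0,-0.1,80],
    [0.16,0.16,-0.01,-0.2,80],
    [0.23,0.23,-0.01,-0.3,80],
    [0.3,0.3,-0.02,-0.4,80],
    [0.37,0.37,-0.02,-0.5,80],
    [0.44,0.44,-0.02,-0.56,80],
    [0.51,0.51,-0.03,-0.6,80]
  ]
}}

```text
t: 11.37
tcp_pos: [0.5073, 0.072, 0.1427]
tool_rot: [0.164, 0.986, -0.0, -0.003]
force: [1.1, -0.1, -1.1]
finger_gap: 0.804
```

```bash
python3 - <<'E'
from h import *
plan([0.476,0.3025,0.12],1.236)
E
```

```text
t 11.37 tcp [0.5073 0.072  0.1427] psi 1.2406 gap 0.804 F [ 1.1 -0.1 -1.1] tilt [-5.e-03  7.e-04 -1.e+00]
delta [0.2607 0.5199 0.0577] twist 0.0093 dist 0.234
```

Emit:
{"api": "move_arm", "payload": {
  "deltas": [
    [0.04,0.08,0,0,80],
    [0.08,0.16,0.01,0.01,80],
    [0.12,0.24,0.02,0.01,80],
    [0.16,0.32,0.03,0.01,80],
    [0.2,0.4,0.04,0.01,80],
    [0.235,0.47,0.05,0.01,80],
    [0.255,0.51,0.055,0.01,80],
    [0.26,0.52,0.058,0.01,80]
  ]
}}

```text
t: 12.03
tcp_pos: [0.4769, 0.303, 0.1195]
tool_rot: [0.165, 0.986, -0.0, -0.002]
force: [-0.3, 0.9, 0.9]
finger_gap: 0.8
```

```bash
python3 - <<'E'
from h import *
plan([0.476,0.3025,0.12],1.236)
snap("wrist","w10")
E
```

```text
t 12.03 tcp [0.4769 0.303  0.1195] psi 1.2386 gap 0.8 F [-0.3  0.9  0.9] tilt [-3.4e-03 -2.0e-04 -1.0e+00]
delta [ 0.0017 -0.002  -0.0012] twist 0.0052 dist 0.001
```

View pics/w10.png

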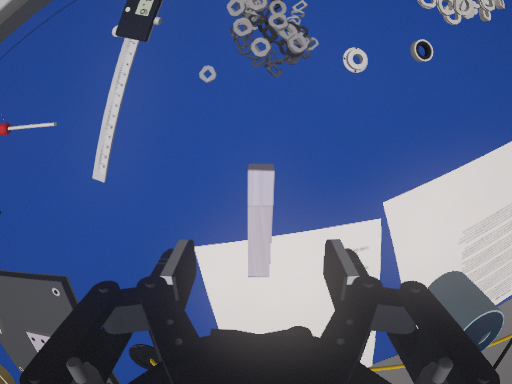

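```bash
python3 - <<'E'
from h import *
im=load("w10")[0]
cv2.imwrite("pics/w10c.png",cv2.resize(im[155:285,195:325,::-1],(598,598),interpolation=cv2.INTER_CUBIC))
E
```

```text
(no output)
```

View pics/w10c.png

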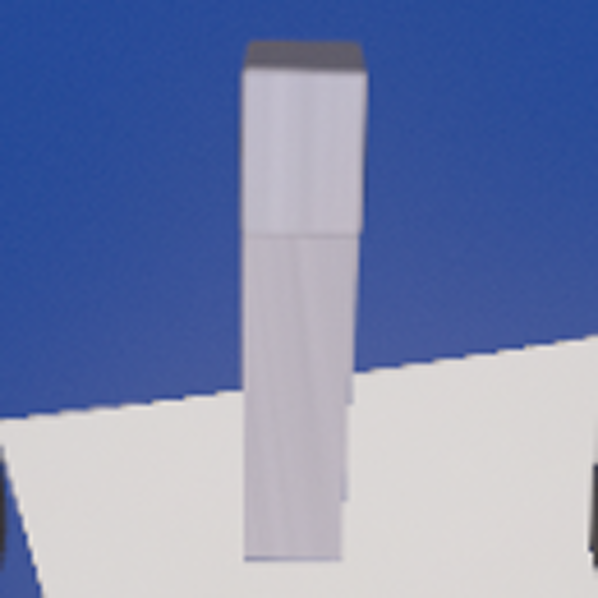

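```bash
python3 - <<'E'
from h import *
U=lambda p:[(x*130/598+195,y*130/598+155) for x,y in p]
w=wplane("w10",U([(243,70),(366,70),(361,233),(243,233)]),.028);t=wplane("w10",U([(245,559),(341,559)]),.0025)
print(w.round(4),w.mean(0),t.mean(0)); d=t.mean(0)-w.mean(0); print(np.linalg.norm(d[:2]),np.arctan2(d[1],d[0]))
b=wplane("w10",U([(249,41),(362,41)]),.0);print(b.round(4),b.mean(0))
R=Rn.from_quat([.165,.986,0,0]).as_matrix();print((w.mean(0)-[.4769,.303,0])@R)
E
```

```text
[[0.4561 0.2987 0.028 ]
 [0.4638 0.3208 0.028 ]
 [0.4947 0.3095 0.028 ]
 [0.4871 0.2876 0.028 ]] [0.47544043 0.30415736 0.028     ] [0.57887204 0.26601952 0.0025    ]
0.1102387983201044 -0.35325817861963915
[[0.4565 0.2987 0.    ]
 [0.4643 0.3212 0.    ]] [0.46041436 0.30995337 0.        ]
[ 0.00175685  0.00061912 -0.028     ]
```

Emit:
{"api": "move_arm", "payload": {
  "deltas": [
    [0.001,0,0.03,0.01,70],
    [0.002,0,0.1,0.025,65],
    [0.003,0,0.17,0.025,60],
    [0.003,0,0.23,0.025,60],
    [0.003,0,0.28,0.025,60],
    [0.003,0,0.31,0.025,60],
    [0.003,0,0.322,0.025,60],
    [0.003,0,0.328,0.025,60]
  ]
}}

```text
t: 12.75
tcp_pos: [0.4782, 0.2994, -0.0108]
tool_rot: [0.174, 0.985, -0.001, -0.001]
force: [0.3, 0.3, -0.4]
finger_gap: 0.599
```

```bash
python3 - <<'E'
from h import *
plan([0.4757,0.3036,-.013],1.226)
snap("wrist","w11")
E
```

```text
t 12.75 tcp [ 0.4782  0.2994 -0.0108] psi 1.2203 gap 0.599 F [ 0.3  0.3 -0.4] tilt [-2.e-03 -8.e-04 -1.e+00]
delta [0.0095 0.0077 0.0054] twist -0.0113 dist 0.005
```

View pics/w11.png

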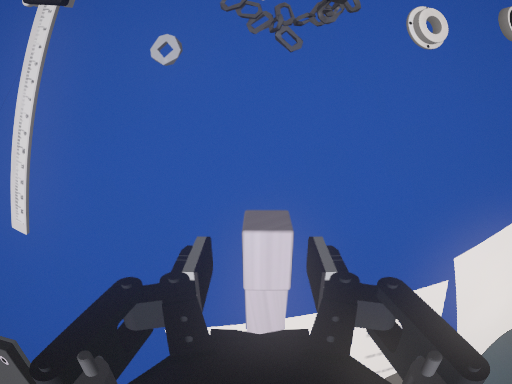

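Emit:
{"api": "move_arm", "payload": {
  "deltas": [
    [0.004,0.003,0.002,-0.01,60],
    [0.008,0.006,0.003,-0.01,55],
    [0.009,0.007,0.003,-0.01,45],
    [0.009,0.007,0.003,-0.01,35],
    [0.009,0.007,0.003,-0.01,25],
    [0.009,0.007,0.003,-0.01,15],
    [0.009,0.007,0.003,-0.01,15],
    [0.009,0.007,0.003,-0.01,15]
  ],
  "force": 80
}}

```text
t: 13.47
tcp_pos: [0.4767, 0.3044, -0.0101]
tool_rot: [0.171, 0.985, 0.0, 0.001]
force: [-1.0, 0.0, 6.4]
finger_gap: 0.259
```

Emit:
{"api": "move_arm", "payload": {
  "deltas": [
    [0,0,0,0,15],
    [0,0,0,0,15],
    [0,0,0,0,15],
    [0,0,0,0,15],
    [0,0,0,0,15],
    [0,0,0,0,15],
    [0,0,0,0,15],
    [0,0,0,0,15]
  ],
  "force": 80
}}

```text
t: 14.13
tcp_pos: [0.4767, 0.3044, -0.0101]
tool_rot: [0.171, 0.985, 0.0, 0.001]
force: [-1.2, 0.6, 5.9]
finger_gap: 0.26
```

```bash
python3 - <<'E'
from h import *
plan([0.4757,0.3036,.1],1.226)
snap("wrist","w12")
E
```

```text
t 14.13 tcp [ 0.4767  0.3044 -0.0101] psi 1.2261 gap 0.26 F [-1.2  0.6  5.9] tilt [ 1.1e-03  6.0e-04 -1.0e+00]
delta [ 0.0014 -0.0025 -0.2753] twist 0.0003 dist 0.11
```

View pics/w12.png

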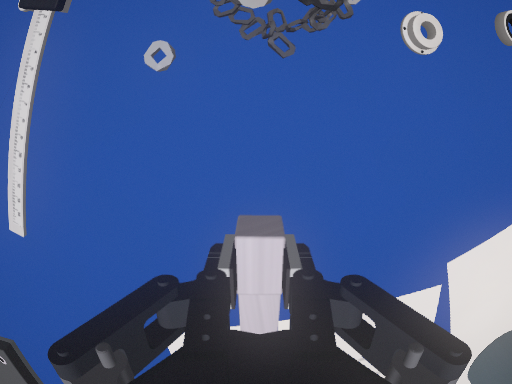

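Emit:
{"api": "move_arm", "payload": {
  "deltas": [
    [0,0,-0.01,0,15],
    [0,0,-0.04,0,15],
    [0,0,-0.08,0,15],
    [0,0,-0.12,0,15],
    [0,0,-0.15,0,15],
    [0,0,-0.17,0,15],
    [0,0,-0.175,0,15],
    [0,0,-0.175,0,15]
  ]
}}

```text
t: 14.85
tcp_pos: [0.4765, 0.3042, 0.0595]
tool_rot: [0.172, 0.985, 0.0, 0.0]
force: [0.4, -0.9, -4.4]
finger_gap: 0.261
```

```bash
python3 - <<'E'
from h import *
plan([0.4539,-0.0413,.06],1.319)
snap("wrist","w13")
E
```

```text
t 14.85 tcp [0.4765 0.3042 0.0595] psi 1.2259 gap 0.261 F [ 0.4 -0.9 -4.4] tilt [ 9.e-04  4.e-04 -1.e+00]
delta [-0.2387 -0.832  -0.0017] twist -0.1861 dist 0.346
```

View pics/w13.png

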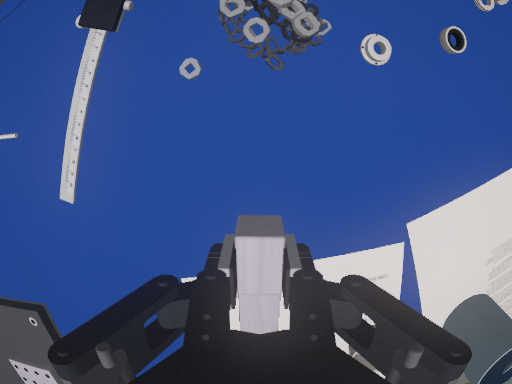

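Emit:
{"api": "move_arm", "payload": {
  "deltas": [
    [-0.01,-0.03,0,-0.02,15],
    [-0.03,-0.09,0,-0.05,15],
    [-0.05,-0.16,0,-0.08,15],
    [-0.07,-0.24,0,-0.11,15],
    [-0.09,-0.32,0,-0.14,15],
    [-0.12,-0.4,0,-0.16,15],
    [-0.14,-0.48,0,-0.18,15],
    [-0.16,-0.56,0,-0.186,15]
  ]
}}

```text
t: 15.57
tcp_pos: [0.4603, 0.0702, 0.0581]
tool_rot: [0.125, 0.992, -0.0, -0.001]
force: [1.0, -0.2, -3.3]
finger_gap: 0.262
```

```bash
python3 - <<'E'
from h import *
plan([0.4539,-0.0413,.05],1.319)
E
```

```text
t 15.57 tcp [0.4603 0.0702 0.0581] psi 1.3197 gap 0.262 F [ 1.  -0.2 -3.3] tilt [-0.0013  0.     -1.    ]
delta [-0.0539 -0.274   0.0203] twist 0.0014 dist 0.112
```

Emit:
{"api": "move_arm", "payload": {
  "deltas": [
    [-0.015,-0.08,0,0,15],
    [-0.03,-0.15,0,0,15],
    [-0.04,-0.21,0,0,15],
    [-0.048,-0.25,0,0,15],
    [-0.052,-0.27,0,0,15],
    [-0.054,-0.274,0.01,0,15],
    [-0.054,-0.274,0.02,0,15],
    [-0.054,-0.274,0.02,0,15]
  ]
}}

```text
t: 16.23
tcp_pos: [0.4536, -0.0388, 0.0498]
tool_rot: [0.125, 0.992, 0.0, -0.001]
force: [-0.6, 1.1, -3.3]
finger_gap: 0.258
```

```bash
python3 - <<'E'
from h import *
plan([0.4539,-0.0413,.012],1.319)
for c in("wrist","scene","top"): snap(c,c[0]+"14")
im=load("t14")[0]; cv2.imwrite("pics/t14c.png",cv2.resize(im[130:250,230:350,::-1],(600,600),interpolation=cv2.INTER_CUBIC))
im=load("s14")[0]; cv2.imwrite("pics/s14c.png",cv2.resize(im[160:270,200:360,::-1],(800,550),interpolation=cv2.INTER_CUBIC))
E
```

```text
t 16.23 tcp [ 0.4536 -0.0388  0.0498] psi 1.3196 gap 0.258 F [-0.6  1.1 -3.3] tilt [-0.0024  0.001  -1.    ]
delta [-0.0025 -0.0059  0.0945] twist 0.0012 dist 0.038
```

View pics/w14.png

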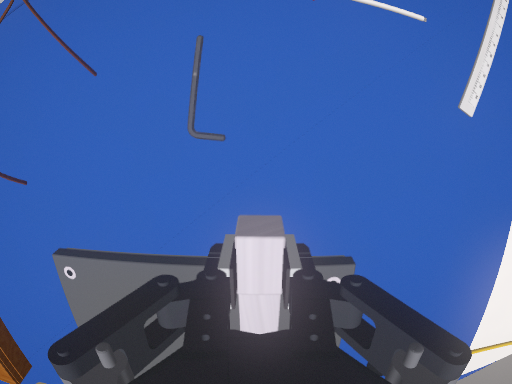

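View pics/t14c.png

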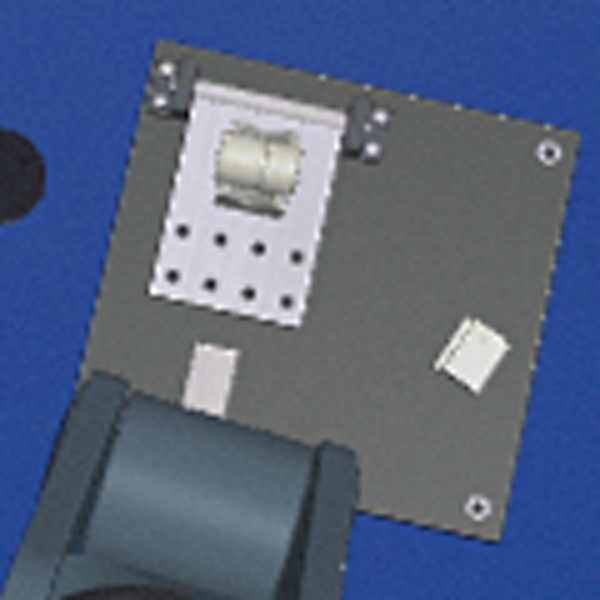

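View pics/s14c.png

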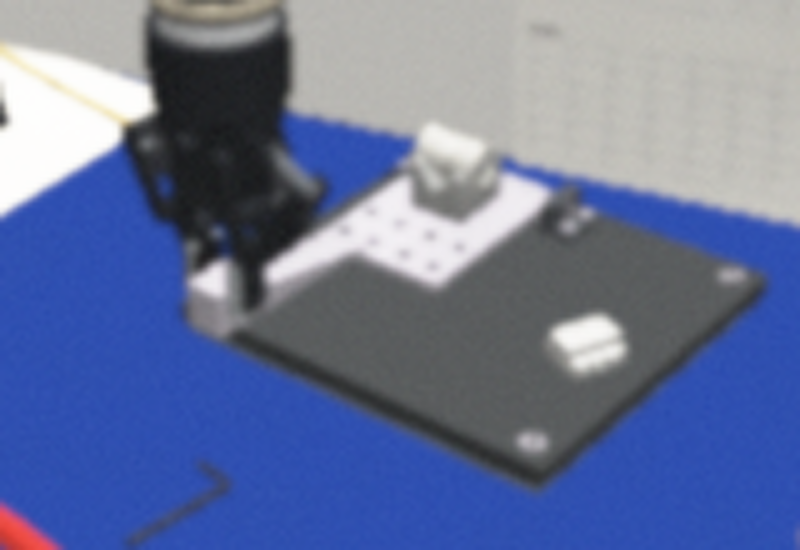

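```bash
python3 - <<'E'
from h import *
U=lambda p:[((x+.5)/5-.5+230,(y+.5)/5-.5+130) for x,y in p]
pl=onplane("t14",U([(150,294),(302,327)]),.036)
tip=onplane("t14",U([(197,344),(241,351)]),.0624); m=tip.mean(0)
side=onplane("t14",U([(185,408)]),.0624+.0105)
print(pl.round(4),tip.round(4),np.linalg.norm(tip[0]-tip[1]))
e=pl[0]-pl[1]; a=np.arctan2(-e[0],e[1]); ex=np.array([np.cos(a),np.sin(a),0]);ey=np.array([-np.sin(a),np.cos(a),0]);o=pl.mean(0)
print("yaw",a,"tip rel plate edge",(m-o)@ex,(m-o)@ey)
f=np.array([.4536,-.0388,0])+np.array([np.cos(-.2512),np.sin(-.2512),0])*.109;print("fk tip",f,(f-o)@ex,(f-o)@ey)
print("wedge dir", tip[0]-side, np.arctan2(*(tip[0]-side)[0,[1,0]]))
im,W=cloud("t14"); print(W[190:213,273].round(3)[::3])
E
```

```text
[[ 0.5948 -0.0311  0.036 ]
 [ 0.573  -0.1185  0.036 ]] [[ 0.5613 -0.0562  0.0624]
 [ 0.5566 -0.0809  0.0624]] 0.02514696496903275
yaw -0.24463073066704843 tip rel plate edge -0.025777649992191745 6.303528062009348e-05
fk tip [ 0.55917902 -0.06589375  0.        ] -0.02616619135218166 0.0026623426558402188
wedge dir [[ 0.03713567 -0.00839015 -0.0105    ]] -0.22220169192754344
[[ 0.589 -0.07   0.034]
 [ 0.583 -0.07   0.018]
 [ 0.574 -0.07   0.019]
 [ 0.559 -0.067  0.063]
 [ 0.551 -0.067  0.063]
 [ 0.542 -0.067  0.066]
 [ 0.533 -0.066  0.065]
 [ 0.525 -0.066  0.069]]
```

Emit:
{"api": "move_arm", "payload": {
  "deltas": [
    [0,-0.003,0.02,0,15],
    [0,-0.003,0.045,0,15],
    [0,-0.003,0.065,0,15],
    [0,-0.003,0.08,0,15],
    [0,-0.003,0.087,0,15],
    [0,-0.003,0.09,0,15],
    [0,-0.003,0.09,0,15],
    [0,-0.003,0.09,0,15]
  ]
}}

```text
t: 17.05
tcp_pos: [0.4543, -0.0411, 0.0149]
tool_rot: [0.126, 0.992, -0.0, 0.0]
force: [0.5, -0.5, -4.1]
finger_gap: 0.262
```

```bash
python3 - <<'E'
from h import *
plan([0.4539,-0.0413,.012],1.319)
E
```

```text
t 17.05 tcp [ 0.4543 -0.0411  0.0149] psi 1.319 gap 0.262 F [ 0.5 -0.5 -4.1] tilt [ 3.e-04 -1.e-04 -1.e+00]
delta [ 0.0009 -0.0008  0.0072] twist 0.0 dist 0.003
```

Emit:
{"api": "move_arm", "payload": {
  "deltas": [
    [0,0,0.002,0,15],
    [0,0,0.004,0,15],
    [0,0,0.006,0,15],
    [0,0,0.007,0,15],
    [0,0,0.008,0,15],
    [0,0,0.008,0,15],
    [0,0,0.008,0,15],
    [0,0,0.008,0,15]
  ]
}}

```text
t: 17.72
tcp_pos: [0.4543, -0.0411, 0.0118]
tool_rot: [0.126, 0.992, -0.0, 0.0]
force: [-2.0, -0.8, -0.3]
finger_gap: 0.264
```

```bash
python3 - <<'E'
from h import *
plan([0.4539,-0.0413,.012],1.319)
snap("scene","s15"); im=load("s15")[0]; cv2.imwrite("pics/s15c.png",cv2.resize(im[180:250,220:310,::-1],(800,622),interpolation=cv2.INTER_CUBIC)[:600])
E
```

```text
t 17.72 tcp [ 0.4543 -0.0411  0.0118] psi 1.319 gap 0.264 F [-2.  -0.8 -0.3] tilt [ 3.e-04 -2.e-04 -1.e+00]
delta [ 0.0007 -0.0007 -0.0004] twist -0.0 dist 0.0
```

View pics/s15c.png

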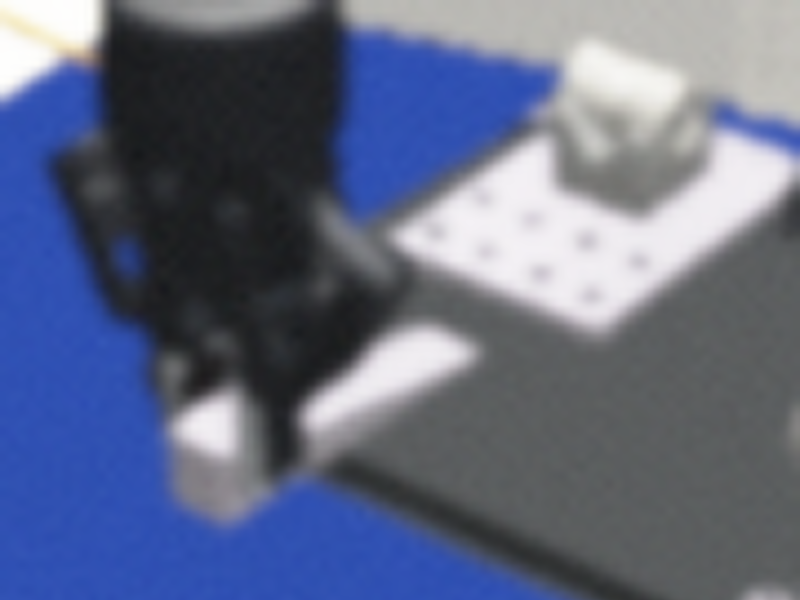

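Emit:
{"api": "move_arm", "payload": {
  "deltas": [
    [-0.005,0,0,0,15],
    [-0.015,0,0,0,15],
    [-0.03,0,0,0,15],
    [-0.05,0,0,0,15],
    [-0.07,0,0,0,15],
    [-0.085,0,0,0,15],
    [-0.095,0,0,0,15],
    [-0.1,0,0,0,15]
  ]
}}

```text
t: 18.43
tcp_pos: [0.4917, -0.0505, 0.0118]
tool_rot: [0.125, 0.992, 0.0, -0.002]
force: [-6.7, 1.1, 8.8]
finger_gap: 0.264
```

```bash
cat >> h.py <<'E'
def rel():
    from station import manip
    p=manip.sense()["tcp_pos"]; o=np.array([.5839,-.0746]); a=-.250
    ex=np.array([np.cos(a),np.sin(a)]);ey=np.array([-ex[1],ex[0]]); d=p[:2]+.109*ex-o
    print("tip past edge mm",(d@ex*1000).round(1),"lat",(d@ey*1000).round(1))
E
python3 - <<'E'
from h import *
plan([0.4539,-0.0413,.012],1.319); rel()
snap("top","t16");im=load("t16")[0]; cv2.imwrite("pics/t16c.png",cv2.resize(im[130:250,230:350,::-1],(600,600),interpolation=cv2.INTER_CUBIC))
E
```

```text
t 18.43 tcp [ 0.4917 -0.0505  0.0118] psi 1.3192 gap 0.264 F [-6.7  1.1  8.8] tilt [-0.0034  0.0011 -1.    ]
delta [ 0.0972 -0.0013 -0.0001] twist 0.0005 dist 0.039
tip past edge mm 13.7 lat 0.6
```

View pics/t16c.png

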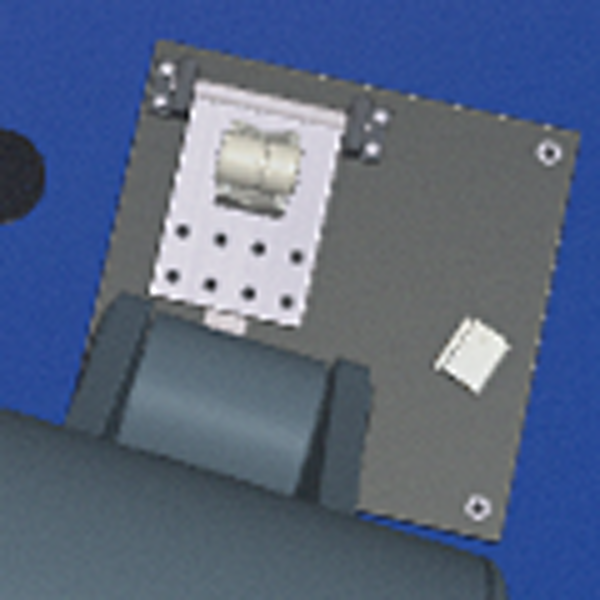

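Emit:
{"api": "move_arm", "payload": {
  "deltas": [
    [-0.005,0,0,0,15],
    [-0.015,0,0,0,15],
    [-0.025,0,0,0,15],
    [-0.035,0,0,0,15],
    [-0.045,0,0,0,15],
    [-0.055,0,0,0,15],
    [-0.062,0,0,0,15],
    [-0.065,0,0,0,15]
  ]
}}

```text
t: 19.15
tcp_pos: [0.5102, -0.0547, 0.0118]
tool_rot: [0.125, 0.992, 0.001, -0.008]
force: [-15.5, 3.7, 17.3]
finger_gap: 0.262
```

```bash
python3 - <<'E'
from h import *
plan([0.4539,-0.0413,.012],1.319); rel()
E
```

```text
t 19.15 tcp [ 0.5102 -0.0547  0.0118] psi 1.3199 gap 0.262 F [-15.5   3.7  17.3] tilt [-0.0157  0.005  -0.9999]
delta [ 0.1447 -0.0026  0.002 ] twist 0.0019 dist 0.058
tip past edge mm 32.7 lat 1.1
```

Emit:
{"api": "move_arm", "payload": {
  "deltas": [
    [0,0,-0.001,0,15],
    [-0.004,0,-0.002,0,15],
    [-0.008,0,-0.002,0,15],
    [-0.012,0,-0.002,0,15],
    [-0.015,0,-0.002,0,15],
    [-0.015,0,-0.002,0,15],
    [-0.015,0,-0.002,0,15],
    [-0.015,0,-0.002,0,15]
  ]
}}

```text
t: 19.82
tcp_pos: [0.5187, -0.057, 0.0119]
tool_rot: [0.125, 0.992, 0.001, -0.005]
force: [-9.5, 3.7, 6.1]
finger_gap: 0.26
```

```bash
python3 - <<'E'
from h import *
plan([0.4539,-0.0413,.012],1.319); rel()
for c in("wrist","scene","top"): snap(c,c[0]+"17")
im=load("t17")[0]; cv2.imwrite("pics/t17c.png",cv2.resize(im[130:250,230:350,::-1],(600,600),interpolation=cv2.INTER_CUBIC))
im=load("s17")[0]; cv2.imwrite("pics/s17c.png",cv2.resize(im[170:250,230:340,::-1],(800,582),interpolation=cv2.INTER_CUBIC))
def pts(n,uv):
    im,W=cloud(n); return [np.median(W[v-1:v+2,u-1:u+2].reshape(-1,3),0).round(4) for u,v in uv]
for n in("t14","t16","t17"):
    im,W=cloud(n)
    o=np.array([.5839,-.0746]);a=-.25;ex=np.array([np.cos(a),np.sin(a)]);ey=np.array([-ex[1],ex[0]])
    D=W[...,:2]-o; X=D@ex;Y=D@ey;m=(abs(Y)<.04)&(X>.004)&(X<.05)&(W[...,2]>.028)&(W[...,2]<.05)
    A=np.c_[np.ones(m.sum()),X[m]];c=np.linalg.lstsq(A,W[...,2][m],rcond=None)[0]; print(n,m.sum(),"edge z",c[0].round(5),"slope",c[1].round(4))
    m=(X>-.06)&(X<.06)&(Y<-.06)&(Y>-.1);print(" flat z",np.median(W[...,2][m]))
E
```

```text
t 19.82 tcp [ 0.5187 -0.057   0.0119] psi 1.3196 gap 0.26 F [-9.5  3.7  6.1] tilt [-0.0106  0.0034 -0.9999]
delta [ 0.1666 -0.0022  0.0016] twist 0.0012 dist 0.067
tip past edge mm 41.4 lat 0.9
t14 433 edge z 0.0359 slope 0.0338
 flat z 0.022251642182138043
t16 429 edge z 0.03613 slope 0.0312
 flat z 0.02206522355648244
t17 197 edge z 0.03795 slope 0.0408
 flat z 0.022229500482988995
```

View pics/t17c.png

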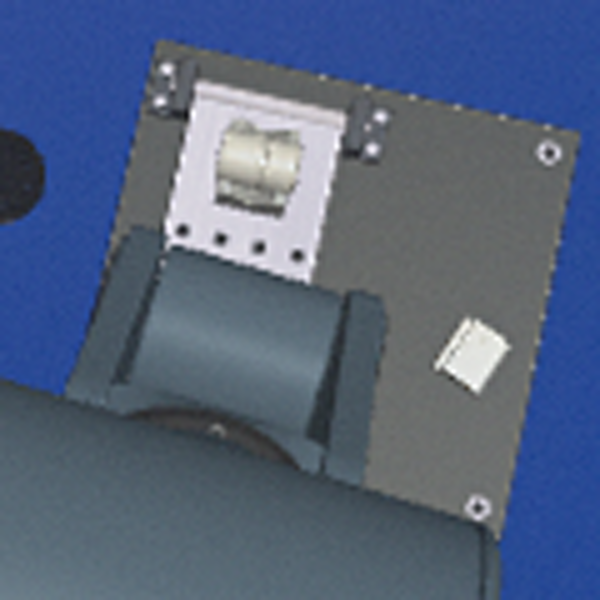

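View pics/s17c.png

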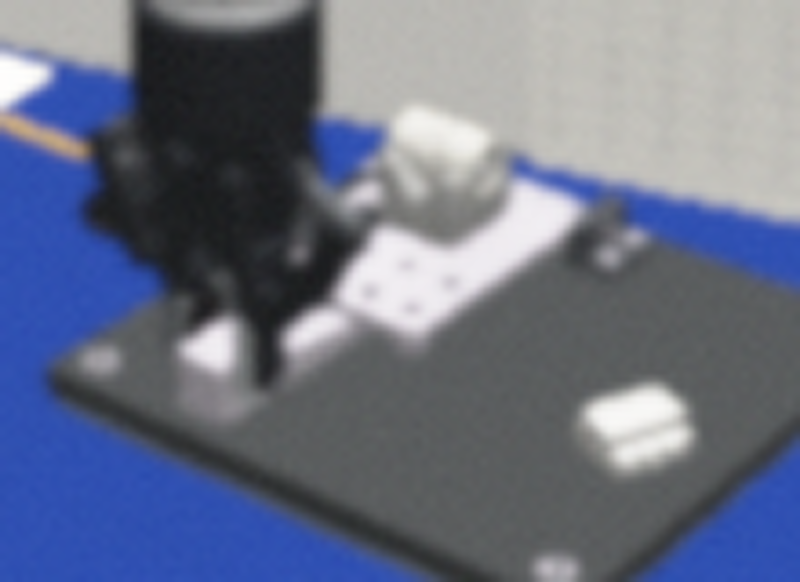

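View pics/w17.png

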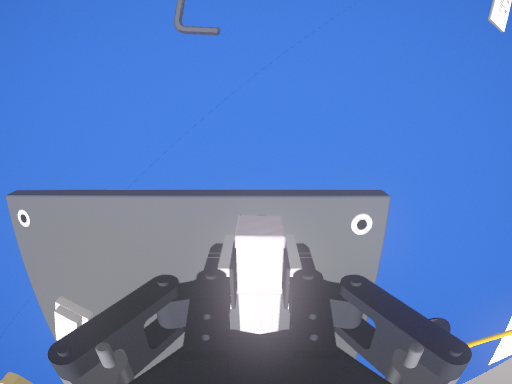

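```bash
cat >> h.py <<'E'
def platefit(n,show=True):
    im,W=cloud(n); o=np.array([.5839,-.0746]);a=-.25;ex=np.array([np.cos(a),np.sin(a)]);ey=np.array([-ex[1],ex[0]])
    D=W[...,:2]-o; X=D@ex;Y=D@ey;Z=W[...,2]
    br=im.min(-1)>150
    m=(Y<.04)&(Y>-.043)&(X>.003)&(X<.115)&(Z>.028)&(Z<.048)&br&~((X>.05)&(abs(Y)<.035))
    for _ in range(3):
        A=np.c_[np.ones(m.sum()),X[m],Y[m]];c=np.linalg.lstsq(A,Z[m],rcond=None)[0]
        r=Z-(c[0]+c[1]*X+c[2]*Y); m=m&(abs(r)<2.5*r[m].std())
    f=(X>-.08)&(X<.03)&(Y<-.055)&(Y>-.085); fl=np.median(Z[f&(Z<.028)])
    P=np.array([.5545,-.2163]); g=(np.hypot(W[...,0]-P[0],W[...,1]-P[1])<.009)
    print(n,"n",m.sum(),"edge z above flat",((c[0]-fl)*1000).round(2),"slope",c[1].round(4),c[2].round(4),"hinge-end z",((c[0]+.12*c[1]-fl)*1000).round(2),"pile above flat",((np.median(Z[g])-fl)*1000).round(2))
E
python3 - <<'E'
from h import *
for n in("scene0","s2","s14","s15","s17","top0","t14","t16","t17"): platefit(n)
E
```

```text
scene0 n 261 edge z above flat 14.01 slope 0.028 0.0001 hinge-end z 17.37 pile above flat 9.77
s2 n 252 edge z above flat 14.0 slope 0.0315 0.0028 hinge-end z 17.78 pile above flat 8.91
s14 n 242 edge z above flat 14.32 slope 0.0278 0.0089 hinge-end z 17.66 pile above flat 18.82
s15 n 253 edge z above flat 14.06 slope 0.0333 -0.0035 hinge-end z 18.05 pile above flat 18.48
s17 n 168 edge z above flat 17.19 slope 0.0037 0.0025 hinge-end z 17.64 pile above flat 17.38
top0 n 504 edge z above flat 13.58 slope 0.0369 -0.0032 hinge-end z 18.01 pile above flat 8.96
t14 n 495 edge z above flat 13.97 slope 0.0245 -0.0094 hinge-end z 16.91 pile above flat 16.23
t16 n 503 edge z above flat 14.07 slope 0.0308 0.0019 hinge-end z 17.77 pile above flat 17.82
t17 n 270 edge z above flat 18.0 slope 0.011 -0.0008 hinge-end z 19.31 pile above flat 19.54
```

Emit:
{"api": "move_arm", "payload": {
  "deltas": [
    [-0.003,0,0,0,15],
    [-0.006,0,0,0,15],
    [-0.008,0,0,0,15],
    [-0.008,0,0,0,15],
    [-0.008,0,0,0,15],
    [-0.008,0,0,0,15],
    [-0.008,0,0,0,15],
    [-0.008,0,0,0,15]
  ]
}}

```text
t: 20.63
tcp_pos: [0.5217, -0.0578, 0.0119]
tool_rot: [0.125, 0.992, 0.001, -0.006]
force: [-10.1, 2.9, 5.6]
finger_gap: 0.26
```

```bash
python3 - <<'E'
from h import *
plan([0.4539,-0.0413,.012],1.319); rel()
for i in "abc": snap("scene","s18"+i); platefit("s18"+i)
for i in "ab":snap("top","t18"+i); platefit("t18"+i)
E
```

```text
t 20.63 tcp [ 0.5217 -0.0578  0.0119] psi 1.3196 gap 0.26 F [-10.1   2.9   5.6] tilt [-0.0107  0.0035 -0.9999]
delta [ 0.1744 -0.0022  0.0017] twist 0.0011 dist 0.07
tip past edge mm 44.6 lat 0.9
s18a n 152 edge z above flat 17.59 slope 0.0007 -0.004 hinge-end z 17.68 pile above flat 17.71
s18b n 150 edge z above flat 17.76 slope 0.0016 0.0073 hinge-end z 17.95 pile above flat 17.56
s18c n 154 edge z above flat 18.02 slope -0.0074 -0.0045 hinge-end z 17.13 pile above flat 18.23
t18a n 233 edge z above flat nan slope 0.0045 0.0045 hinge-end z nan pile above flat nan
t18b n 234 edge z above flat nan slope 0.0016 -0.0046 hinge-end z nan pile above flat nan
  return _methods._mean(a, axis=axis, dtype=dtype,
  ret = ret.dtype.type(ret / rcount)
```

Emit:
{"api": "move_arm", "payload": {
  "deltas": [
    [0,0,0,0,15],
    [0,0,0,0,15],
    [0,0,0,0,15],
    [0,0,0,0,15],
    [0,0,0,0,15],
    [0,0,0,0,15],
    [0,0,0,0,15],
    [0,0,0,0,15]
  ]
}}

```text
t: 21.55
tcp_pos: [0.5217, -0.0578, 0.0119]
tool_rot: [0.125, 0.992, 0.001, -0.006]
force: [-8.8, 2.7, 6.6]
finger_gap: 0.26
```

```bash
python3 - <<'E'
from h import *
plan([0.4539,-0.0413,.012],1.319); rel()
snap("scene","s19"); platefit("s19"); snap("top","t19")
im=load("t19")[0]; cv2.imwrite("pics/t19c.png",cv2.resize(im[130:250,110:410,::-1],(800,320),interpolation=cv2.INTER_CUBIC))
# pile check from w9 (post release)
U=[(245,167),(275,167),(276,204),(244,204)]
g=load("w9")[0]; cv2.imwrite("pics/w9c.png",cv2.resize(g[155:215,230:290,::-1],(600,600),interpolation=cv2.INTER_CUBIC))
E
```

```text
t 21.55 tcp [ 0.5217 -0.0578  0.0119] psi 1.3196 gap 0.26 F [-8.8  2.7  6.6] tilt [-0.0107  0.0035 -0.9999]
delta [ 0.1744 -0.0022  0.0017] twist 0.0011 dist 0.07
tip past edge mm 44.6 lat 0.9
s19 n 154 edge z above flat 17.97 slope -0.0006 0.0028 hinge-end z 17.9 pile above flat 17.99
```

View pics/t19c.png

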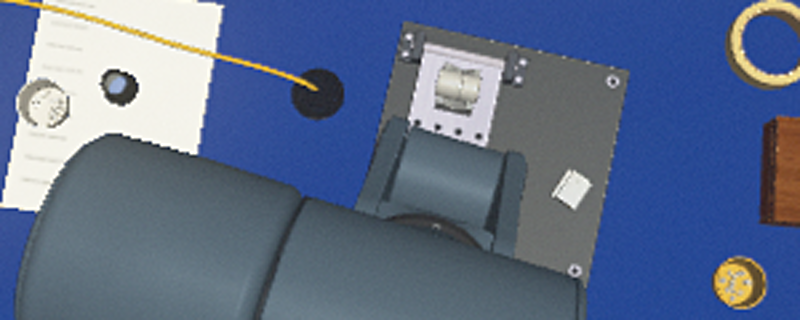

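View pics/w9c.png

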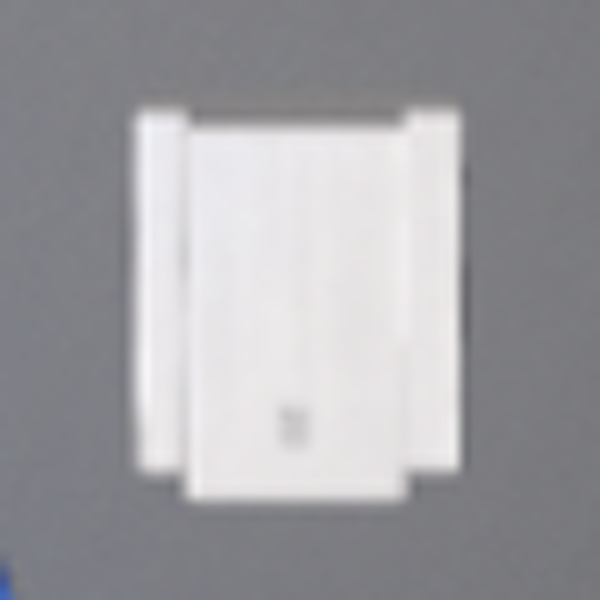

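```bash
python3 - <<'E'
from h import *
a=lambda p:[(230+x/10,155+y/10) for x,y in p]
w=wplane("w9",a([(136,108),(462,108),(462,470),(138,470)]),.031).mean(0);n=wplane("w9",a([(188,125),(407,125),(407,498),(188,498)]),.040).mean(0);print("pile offset mm",(n-w)*1000)
from station import manip
print(manip.sign_off())
E
```

```text
pile offset mm [-0.53841785  0.14312728  9.        ]
the job is handed in; nothing more can be done
None
```

The job is handed in at about 21.6 s of the 54 s allowed. The plate is level with the pile, and the wedge holds it up while still gripped. The sign-off gives no verdict.

**Pile:** The narrow block sits squarely on the wide one and is released. Its centre offset measured about 0.6 mm after release, and the pile top is 18.0 mm above the flat.

**Wedge:** It lies flat on the stand (grip height puts its underside at 22 mm), with its thin end about 44.6 mm past the middle of the plate's front edge and about 1 mm off centre. My last reading put the plate's edge 18.0 mm above the flat with a slope near zero. It held still over the final hold call, with 80 N of grip set and about 9 N of push.

**Bystanders:** The loupe and both cups look undisturbed in the last top view.

**What disagreed or failed:**
- **Fingertip height:** The fingertips sat about 30 mm higher than the stated tool geometry implies. My first try at the narrow block closed above it without touching it. I corrected the heights using the cameras and the contact force.
- **Plate height readings:** Single readings varied by about ±0.4 mm, and the last two top-view checks gave no height because the arm hid the flat.
- **Tool tilt:** The tool leans about 0.011 rad under the push, well inside the wedge's 0.07 rad limit.

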